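# Load the heating blocks, lock them in and probe each test point

### The arm

A 7-joint arm with a two-finger parallel gripper is mounted at the origin on the work surface. World frame = base frame: x ahead of the robot, y to its left, z up, the work surface at z = 0. Lengths are in m, angles in rad, forces in N, time in s.
With the tool pointing down it reaches from about 0.425 to 0.875 m from the base axis. Payload 4.7 kg.
Tool frame: the origin (TCP) lies between the finger pads; the fingertips stand 19 mm ahead of it and the grasp point (between the pads) is the TCP (ctrl.tip_extent is the distance from the TCP to the fingertips, in m); z points along the fingers, y is the line along which they close (so a half turn about z gives the same grasp; the last joint's range is limited). The gripper opens to 87 mm and grips with 3 to 60 N. Pads are 19 mm wide; open, the fingers measure 117 mm over their backs; the gripper's body (75 mm by 190 mm) begins 51 mm behind the grasp point.
Start: joints at [1.306, 0.321, -0.07, 1.45, 0.023, 1.371, -0.057], TCP at [0.179, -0.625, 0.217] pointing down, gripper open.
Joint ranges: [-2.86, 2.86], [-0.3, 2.09], [-1.38, 1.24], [0.06, 2.45], [-1.56, 4.7], [0.09, 2.05], [-2.69, 2.69]. Speed limits (rad/s): [2.57, 2.57, 3.14, 3.14, 3.14, 3.14, 3.14].

### API

Orientations are given as a rotation vector (axis times angle).
In Python, from bench import ctrl gives the robot as it stands.
- The arm moves only by the shell command python3 -m crank 'ROWS' [OPENING] [FORCE]. ROWS is JSON, a list of rows, each an object of numbers: "tx", "ty", "tz": the shift along the tool's x, y, z in mm; "turn": the turn about the tool's z in units of 5 degrees (1.0 is 5 degrees). In form: [{"tx": .., "ty": .., "tz": .., "turn": ..}, ...]. A call has 1 to 5 rows; each row is the pose to reach, as a shift and turn from the pose commanded when the call began, along the tool's axes at that moment; what a row does not reach only later rows make up. A row lasts 1/8 s, in which the tool goes at most 62.5 mm and 10.7 degrees, less where a joint would pass 70% of its speed; a pose out of reach is approached as far as the arm can. A call with a gripper value outside its range is refused whole. OPENING is the finger opening in mm, from 0 to 87, set as the call begins (- or left out, the last holds). The fingers move at their own pace and stop on an object; FORCE is the grip in N (left out, the last holds). Time passes only in rows, so rows that repeat a pose let the fingers close. It gives the time, the measured TCP pose, the force, the opening and the grip force at its end, in the units of the state.
- ctrl.get_state(): the state, without advancing time (a new reading comes with each control period).
- ctrl.get_image(name): name is "side" or "top" or "wrist"; returns (picture, depth): 420x560x3 uint8, red, green, blue; 420x560 float32, m along the optical axis (not along the pixel's ray), 0 where there is no reading.
- ctrl.camera_model(name): a dict with "intrinsics" (3x3 intrinsics, pixels), "dist_coeffs" ([k1, k2, p1, p2, k3] as OpenCV has them; the pictures are not rectified), "origin" and "orientation" of the camera in the world. Camera axes: x right, y down, z forward; pixel columns grow to the right and rows downward; lengths in m; the calibration is good to about 2 mm. A picture is of the moment at which its call begins: read the wrist's pose just before it. camera_model takes no time and is no camera call; for the wrist camera it gives the pose at the moment of the call.
- ctrl.close_job(): hands the job in; it is judged then, once.
Trained networks look in the newest picture that a camera, given by its name, has taken for a name from the list of things; names that differ only in an ending like _2 or _b are one class to them, and where a whole thing is asked for, a point or a joint stands for the part that bears it (a point fixed in the world has none). Each returns a list of dicts, best first, with "confidence" (0 to 1); they miss things now and then, are a little off and sometimes report something else, mostly with a low value. They report only what shows in the picture. A call takes as long as a camera call. They do not tell look-alikes from the thing itself.
- ctrl.recognise(camera, query): "xyz" ([x, y, z] in m, in world coordinates, good to about 4 mm: the middle of the surface that is visible of it).
- ctrl.mark_of(camera, query): "xyz" ([x, y, z] in m, in world coordinates, good to about 4 mm: a listed point, or the origin of a listed thing).
The state is a dict: "time": time; "joint_positions": joint angles; "qd": joint speeds; "joint_torque": joint torques, N m; "position": TCP position; "tool_rot": TCP orientation; "ft_force": force on the tool from outside, world axes, zero at the start; "torque": the same for the moment, N m; "grip_width": opening from 0.0 (shut) to 1.0 (fully open); "grip_force": force on a finger pad.
Only numpy, scipy, OpenCV 4.12 (cv2) and the standard library are available. Lean on these libraries where they do the work, as an engineer would, in place of code of your own. Each camera call takes 0.05 s, during which the arm holds its last target. There are 200 camera calls.

### The job

Put all the loose aluminium blocks flat into the bays of the white carrier, one to a bay in any bay, with their raised bosses at the end away from the keeper bar, and then swing the keeper bar shut until it is fully home in its detent. Next take the contact probe from its stand and touch its tip lightly on the brass test point on top of each boss, one after another from the shortest boss to the tallest. Hang the probe back upright in its fork, leave the bar shut and the blocks in place, and do not disturb the bottle, jar or pen tray.

Things in the scene. Friction and masses are not known exactly. Their poses are not given: they have to be found in the camera images.
- carrier: Fixed low white four-bay carrier, 264 x 124 mm. Origin: centre of its underside, on the bench. Its four bays lie side by side along its x, centres at x = -70.5, -23.5, +23.5, +70.5 mm, y = 0; each bay is 41 mm wide (x) and 108 mm long (y), its floor 6 mm above the bench, dividers 20 mm and end walls 16 mm above the bench. A keeper bar swings over the +y ends of the bays.
- keeper (a joint): Steel keeper bar, 16 mm round, on an upright pin at the carrier's -x end; turns level at 46 mm above the bench. 0 = shut along the carrier's x over the +y ends of the bays, behind its sprung detent ball; grows (rad) as it swings out to the carrier's +y side, up to 1.6. The ball gives some 6 N resistance at the knob over the last 0.12 rad.
- keeper_knob (a point): Top centre of the keeper bar's upright round black knob, 18 mm diameter, standing 44 mm above the bar, 98 mm above the bench; 232 mm from the hinge axis.
- keeper_hinge (a point): Point on the keeper bar's upright hinge axis, 46 mm above the bench.
- stand: Fixed grey fork stand, base 90 x 80 mm. Origin: centre of its underside. Two level prongs along its x, 20 mm apart, their tops 85 mm above the bench; open above and towards its -x, post at its +x side.
- stand_slot (a point): Middle of the gap between the prongs, at the height of their tops: where the middle of the probe's collar underside belongs.
- probe: Hand-held contact probe, 146 mm long, hanging upright in the stand by its collar. Origin: its tip; z runs up towards the handle. Steel shank 10 mm diameter from 0 to 70 mm, round black collar 42 mm diameter from 70 to 76 mm, square white handle 26 x 26 mm (sides along its x and y) from 76 to 146 mm.
- probe_tip (a point): The probe's pointed tip.
- probe_flange (a point): Centre of the underside of the probe's collar, 70 mm above the tip.
- amber_bottle: Bystander: amber bottle, 38 mm diameter, 75 mm tall. Origin: centre of its underside.
- strip_jar: Bystander: white jar with black cap, 52 mm diameter, 100 mm tall. Origin: centre of its underside.
- pen_tray: Bystander: white tray with pens, 90 x 200 x 35 mm. Origin: centre of its underside.
- block_1: Aluminium block with the shortest boss of the four (absent in some runs). Base 36 (x) x 100 (y) x 24 mm; square boss 24 x 24 mm, 26 mm high, stands on it, centred 20 mm off the middle towards its -y end; four small black wells towards the other end. Origin: centre of the underside. About 0.2 to 0.4 kg.
- point_1 (a point): Test point of block_1: centre of the 16 mm brass disc on top of its boss, 50 mm above the block's underside.
- block_2: Aluminium block with the second shortest boss of the four (absent in some runs). Base 36 (x) x 100 (y) x 24 mm; square boss 24 x 24 mm, 38 mm high, stands on it, centred 20 mm off the middle towards its -y end; four small black wells towards the other end. Origin: centre of the underside. About 0.2 to 0.4 kg.
- point_2 (a point): Test point of block_2: centre of the 16 mm brass disc on top of its boss, 62 mm above the block's underside.
- block_3: Aluminium block with the second tallest boss of the four (absent in some runs). Base 36 (x) x 100 (y) x 24 mm; square boss 24 x 24 mm, 50 mm high, stands on it, centred 20 mm off the middle towards its -y end; four small black wells towards the other end. Origin: centre of the underside. About 0.2 to 0.4 kg.
- point_3 (a point): Test point of block_3: centre of the 16 mm brass disc on top of its boss, 74 mm above the block's underside.
- block_4: Aluminium block with the tallest boss of the four (absent in some runs). Base 36 (x) x 100 (y) x 24 mm; square boss 24 x 24 mm, 62 mm high, stands on it, centred 20 mm off the middle towards its -y end; four small black wells towards the other end. Origin: centre of the underside. About 0.2 to 0.4 kg.
- point_4 (a point): Test point of block_4: centre of the 16 mm brass disc on top of its boss, 86 mm above the block's underside.
Mind the look-alikes: they are no part of the job. Leave any orange or purple look-alike of the probe alone.

How it is judged:
By the outcome, as a careful person would: the job done as asked, in the order asked, and still so for the second after the job is handed in, with the robot touching nothing.
Of block_1, block_2, block_3, block_4 only 3 to 4 are there at a start; the rules pass over those that are not, and their reading is None.
At some moment in a run one of block_1, block_2, block_3, block_4 may be knocked a few centimetres aside while the robot is not near it.
It also fails if it takes over 210 s, if anything falls off the work surface, if the arm or the gripper's body presses on something with over 40 N, if the wrist force passes 120 N, or if a joint passes its speed limit or range.

## Working session

There is one attempt and no reset: what is moved stays moved. The work goes in short steps, Python scripts to look and compute and a shell command to move; the robot and the scene stay as the last step left them, time stands still between calls to the robot, and variables do not carry over. Pictures are saved under pics/ and viewed, at most 14 in all, crops included, and the job is handed in when it is done.

```bash
ls; mkdir -p pics; cat > h.py <<'E'
import numpy as np, cv2
from bench import ctrl
from scipy.spatial.transform import Rotation as R
def cam(name):
    m=ctrl.camera_model(name); o=np.array(m["orientation"],float)
    Rm=o if o.shape==(3,3) else R.from_rotvec(o).as_matrix()
    return np.array(m["intrinsics"],float),np.array(m["dist_coeffs"],float),np.array(m["origin"],float),Rm
def shot(name):
    c=cam(name); p,d=ctrl.get_image(name); return p,d,c
def pts(d,c):
    K,D,o,Rm=c; h,w=d.shape
    u,v=np.meshgrid(np.arange(w),np.arange(h))
    n=cv2.undistortPoints(np.stack([u,v],-1).reshape(-1,1,2).astype(np.float64),K,D).reshape(h,w,2)
    P=np.dstack([n[...,0]*d,n[...,1]*d,d])
    W=P@Rm.T+o; W[d<=0]=np.nan; return W
def proj(X,c):
    K,D,o,Rm=c; q=(np.atleast_2d(X)-o)@Rm
    return cv2.projectPoints(q,np.zeros(3),np.zeros(3),K,D)[0].reshape(-1,2)
def save(n,p): cv2.imwrite("pics/"+n,cv2.cvtColor(p,cv2.COLOR_RGB2BGR))
def tool():
    s=ctrl.get_state(); return np.array(s["position"]),R.from_rotvec(s["tool_rot"]).as_matrix()
E
cat > a.py <<'E'
from h import *
np.set_printoptions(precision=3,suppress=True)
s=ctrl.get_state(); print(s)
for n in("top","side"):
    p,d,c=shot(n); save(n+"0.png",p); np.savez(n+"0.npz",p=p,d=d)
    print(n,c[2],c[3].tolist())
    for q in["carrier","keeper_knob","keeper_hinge","stand_slot","stand","probe_tip","probe_flange","probe","amber_bottle","strip_jar","pen_tray","block_1","point_1"]:
        r=ctrl.mark_of(n,q)
        print(q,[(np.round(x["xyz"],3).tolist(),round(x["confidence"],2),proj(x["xyz"],c)[0].round().tolist()) for x in r][:6])
E
python3 a.py
```

```text
pics
{'time': 0.0, 'joint_positions': array([ 1.306,  0.322, -0.07 ,  1.452,  0.023,  1.371, -0.057]), 'qd': array([ 0.003, -0.   ,  0.   ,  0.001,  0.   , -0.   ,  0.001]), 'joint_torque': array([ -0.001, -49.129,  -0.404, -31.253,  -0.064,   0.044,   0.   ]), 'position': array([ 0.179, -0.624,  0.215]), 'tool_rot': array([-3.109, -0.436,  0.001]), 'ft_force': array([-0.119, -0.382, -0.359]), 'torque': array([-0.023, -0.071, -0.03 ]), 'grip_force': 0.0, 'grip_width': 0.9988523952965409}
top [0.403 0.002 1.724] [[-0.028175239598057324, -0.9939170099257661, 0.10646658280332097], [-0.9995437002666354, 0.026853187746842, -0.01383103629939076], [0.010887935106082922, -0.10680769489160036, -0.9942200808578895]]
carrier [([0.548, 0.096, -0.0], 0.96, [233.0, 225.0]), ([0.779, -0.129, -0.001], 0.44, [298.0, 155.0])]
keeper_knob [([0.455, -0.401, -0.0], 0.62, [383.0, 249.0]), ([0.63, -0.136, 0.074], 0.6, [303.0, 196.0]), ([0.481, 0.358, 0.098], 0.57, [148.0, 246.0])]
keeper_hinge [([0.433, 0.128, 0.043], 0.97, [223.0, 259.0])]
stand_slot [([0.454, -0.403, 0.083], 0.85, [389.0, 248.0]), ([0.45
[... 2352 characters left out ...]
2, [180.0, 248.0])]
probe [([0.354, -0.405, -0.002], 0.83, [366.0, 158.0]), ([0.556, -0.403, 0.004], 0.74, [302.0, 149.0]), ([0.485, -0.306, -0.0], 0.64, [320.0, 170.0]), ([0.455, -0.399, 0.015], 0.52, [334.0, 151.0])]
amber_bottle [([0.657, 0.405, -0.002], 0.72, [193.0, 350.0])]
strip_jar [([0.783, 0.117, -0.003], 0.85, [181.0, 250.0])]
pen_tray [([0.781, -0.126, -0.0], 0.64, [209.0, 192.0])]
block_1 [([0.633, -0.116, -0.003], 0.96, [259.0, 202.0]), ([0.494, -0.122, 0.0], 0.9, [308.0, 206.0]), ([0.621, -0.259, -0.005], 0.79, [273.0, 174.0])]
point_1 [([0.621, -0.277, 0.061], 0.87, [275.0, 153.0]), ([0.634, -0.139, 0.075], 0.74, [260.0, 175.0]), ([0.491, -0.14, 0.083], 0.66, [312.0, 178.0])]
```

```bash
cat > b.py <<'E'
from h import *
z=np.load("top0.npz");p=z["p"];im=cv2.resize(p[120:320,100:420],None,fx=2.5,fy=2.5,interpolation=cv2.INTER_CUBIC);save("topc.png",im)
p=np.load("side0.npz")["p"];im=cv2.resize(p[100:400,150:420],None,fx=2,fy=2,interpolation=cv2.INTER_CUBIC);save("sidec.png",im)
E
python3 b.py
```

```text
(no output)
```

View pics/topc.png

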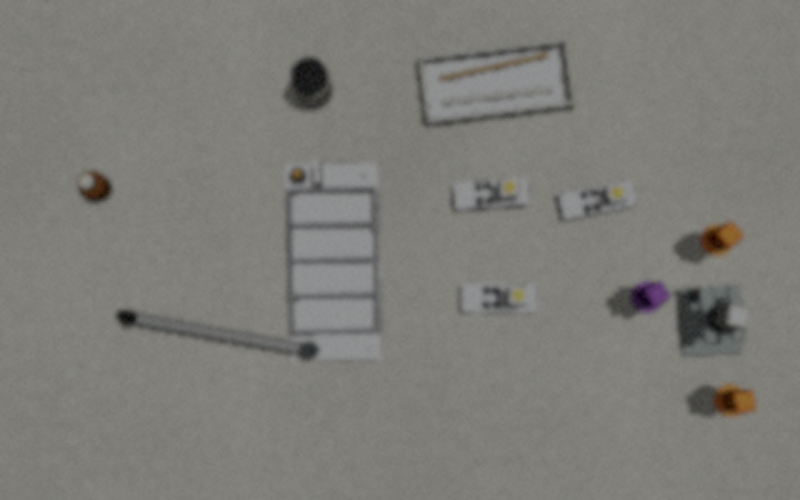

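View pics/sidec.png

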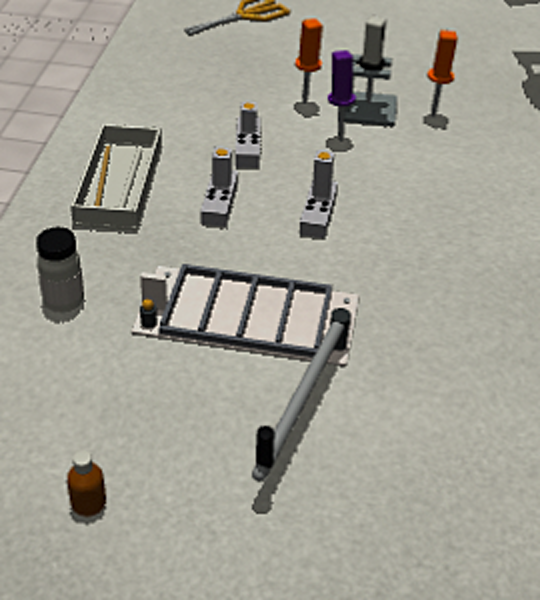

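```bash
cat > b.py <<'E'
from h import *
np.set_printoptions(precision=4,suppress=True)
for n in("top","side"):
    z=np.load(n+"0.npz"); W=pts(z["d"],cam(n))
    print(n,"bench z",np.nanmedian(W[...,2]))
    def rect(cx,cy,r,z0,z1,l):
        m=(abs(W[...,0]-cx)<r)&(abs(W[...,1]-cy)<r)&(W[...,2]>z0)&(W[...,2]<z1)
        q=W[m]
        if len(q)<5: print(l,"few",len(q));return
        (c,s,a)=cv2.minAreaRect((q[:,:2]*1000).astype(np.float32)); print(l,len(q),np.array(c).round(1),np.array(s).round(1),round(a,1),"zmed",np.median(q[:,2]).round(4),"mean",q[:,:2].mean(0))
    for l,x,y,h in(("A",.49,-.12,.086),("B",.632,-.116,.074),("C",.62,-.258,.062)):
        rect(x,y,.075,.018,.030,l+" base"); rect(x,y,.06,h-.008,h+.008,l+" top")
    rect(.548,.096,.17,.012,.024,"carrier walls"); rect(.548,.096,.17,.004,.024,"carrier all")
    rect(.455,.25,.16,.036,.06,"bar"); rect(.481,.358,.04,.085,.105,"knob")
    rect(.455,-.4,.05,.145,.175,"probe top"); rect(.455,-.4,.06,.077,.092,"prongs")
c=cam("wrist");p,Rt=tool();print("wrist cam in tool",Rt.T@(c[2]-p),(Rt.T@c[3]).tolist(),c[0].tolist(), c[1]); print(Rt)
E
python3 b.py
```

```text
top bench z 0.00020330486806363623
A base 227 [ 493.2 -122. ] [99.5 33.5] 88.5 zmed 0.0252 mean [ 0.4928 -0.1167]
A top 54 [ 492.4 -141.1] [22.6 19.5] 88.5 zmed 0.088 mean [ 0.4922 -0.1412]
B base 215 [ 631.8 -116.2] [36.5 99.7] 2.2 zmed 0.0247 mean [ 0.6307 -0.1089]
B top 54 [ 633.1 -136.1] [23.4 23.7] 5.5 zmed 0.0753 mean [ 0.6328 -0.136 ]
C base 207 [ 619.5 -257.4] [ 36.3 100.5] 9.4 zmed 0.0247 mean [ 0.6167 -0.2489]
C top 53 [ 623.  -276.1] [24.  24.8] 11.1 zmed 0.0631 mean [ 0.623  -0.2765]
carrier walls 778 [540.6 104.1] [368.9 303.4] 79.8 zmed 0.0165 mean [0.5539 0.089 ]
carrier all 4242 [548.   96.1] [340.  339.6] 89.9 zmed 0.0076 mean [0.5496 0.0932]
bar 352 [455.  245.6] [262.7  20.5] 78.6 zmed 0.0535 mean [0.4531 0.2302]
knob 25 [478.9 352.9] [15.9 15.7] 86.4 zmed 0.0972 mean [0.4796 0.3531]
probe top 84 [ 456.2 -400.1] [27.7 25.8] 75.4 zmed 0.1615 mean [ 0.4559 -0.3996]
prongs 222 [ 462.3 -400.1] [71.6 55.5] 3.0 zmed 0.0859 mean [ 0.4667 -0.3956]
side bench z -0.00039745286304782024
A base 250 [ 492.2 -114.7] [102.6  36.6] 87.8 zmed 0.0242 mean [ 0.4914 -0.1041]
A top 68 
[... 634 characters left out ...]
 357.6] [18.5 16.8] 71.9 zmed 0.096 mean [0.4776 0.36  ]
probe top 78 [ 454.8 -395. ] [34.8 28. ] 83.5 zmed 0.1578 mean [ 0.4541 -0.3919]
prongs 146 [ 455.9 -396.1] [59.2 71.3] 5.6 zmed 0.0853 mean [ 0.4555 -0.3884]
wrist cam in tool [ 0.0771  0.0009 -0.169 ] [[-5.4548792378281994e-05, -0.958986236237423, -0.28345263401777016], [0.9999999776986961, -0.00011014354516386664, 0.00018019713536147463], [-0.0002040270506178038, -0.28345261786687054, 0.9589862208589764]] [[327.4624391104019, 0.0, 285.2278197311431], [0.0, 327.4624391104019, 207.0251659052612], [0.0, 0.0, 1.0]] [-0.0066  0.      0.      0.      0.    ]
[[ 0.9614  0.2753 -0.    ]
 [ 0.2753 -0.9614 -0.0001]
 [-0.0001  0.0001 -1.    ]]
```

```bash
cat > t.py <<'E'
import sys
from h import *
# usage: x y z heading(deg of tool x) ; several targets via ','
p,Rt=tool(); s=ctrl.get_state()
hd=np.degrees(np.arctan2(Rt[1,0],Rt[0,0]))
print("t",round(s["time"],2),"tcp",p.round(4),"hd",round(hd,2),"F",np.round(s["ft_force"],1),"w",round(s["grip_width"]*87,1),"g",round(s["grip_force"],1),"q7",round(s["joint_positions"][6],2))
for a in " ".join(sys.argv[1:]).split(","):
    if not a.strip(): continue
    x,y,z,h=map(float,a.split()); d=Rt.T@(np.array([x,y,z])-p)*1000
    tu=-((h-hd+180)%360-180)/5
    print("tx %.1f ty %.1f tz %.1f turn %.2f"%(*d,tu))
E
python3 -m crank '[{"tz":-60,"turn":0},{"tz":-110,"turn":-1},{"tx":20,"ty":-12,"tz":-120,"turn":-2},{"tx":60,"ty":-37,"tz":-120,"turn":-4},{"tx":110,"ty":-68,"tz":-120,"turn":-6}]' 87 20
python3 t.py .60 -.16 .33 90
```

```text
t 1.4 tcp [ 0.1789 -0.6249  0.2166] hd 15.98 F [ 0.4  0.  -0.2] w 87.1 g 0.0 q7 -0.06
tx 532.8 ty -331.0 tz -113.5 turn -14.80$[0]: bad value
```

```bash

python3 -m crank '[{"tx":0,"ty":0,"tz":-60,"turn":0},{"tx":0,"ty":0,"tz":-110,"turn":-1},{"tx":20,"ty":-12,"tz":-120,"turn":-2},{"tx":60,"ty":-37,"tz":-120,"turn":-4},{"tx":110,"ty":-68,"tz":-120,"turn":-6}]' 87 20
python3 t.py .60 -.16 .33 90
```

```text
time: 2.02
position: [0.2658, -0.529, 0.3366]
tool_rot: [2.89, 1.231, -0.001]
ft_force: [0.1, -0.5, -0.4]
grip_width: 0.999
grip_force: 0.0
t 2.02 tcp [ 0.2658 -0.529   0.3366] hd 46.15 F [ 0.1 -0.5 -0.4] w 86.9 g 0.0 q7 0.27
tx 497.7 ty -14.7 tz 6.3 turn -8.77
```

```bash

python3 -m crank '[{"tx":60,"ty":-2,"tz":5,"turn":-2},{"tx":120,"ty":-4,"tz":6,"turn":-4},{"tx":180,"ty":-5,"tz":6,"turn":-6},{"tx":240,"ty":-7,"tz":6,"turn":-8},{"tx":300,"ty":-9,"tz":6,"turn":-8.8}]'
python3 t.py .60 -.16 .33 90
```

```text
time: 2.65
position: [0.469, -0.3058, 0.3309]
tool_rot: [2.218, 2.223, -0.0]
ft_force: [-0.3, -1.2, -0.3]
grip_width: 0.998
grip_force: 0.0
t 2.65 tcp [ 0.469  -0.3058  0.3309] hd 90.14 F [-0.3 -1.2 -0.3] w 86.8 g 0.0 q7 0.49
tx 145.5 ty 131.4 tz 0.8 turn 0.03
```

```bash

python3 -m crank '[{"tx":40,"ty":36,"tz":1,"turn":0},{"tx":80,"ty":72,"tz":1,"turn":0},{"tx":120,"ty":108,"tz":1,"turn":0},{"tx":145,"ty":131,"tz":1,"turn":0},{"tx":145,"ty":131,"tz":1,"turn":0}]'
cat > w.py <<'E'
import sys
from h import *
np.set_printoptions(precision=4,suppress=True)
n=sys.argv[1]
p,d,c=shot("wrist"); save(n+".png",p); np.savez(n+".npz",p=p,d=d); W=pts(d,c)
print("bench z",np.nanmedian(W[...,2][(W[...,2]<.003)]))
hsv=cv2.cvtColor(p,cv2.COLOR_RGB2HSV)
def rect(m,l):
    q=W[m]
    if len(q)<20: print(l,"few");return
    c_,s,a=cv2.minAreaRect((q[:,:2]*1000).astype(np.float32)); print(l,len(q),np.array(c_).round(1),np.array(s).round(1),round(a,1),"z",np.median(q[:,2]).round(4))
def near(x,y,r,z0,z1): return (abs(W[...,0]-x)<r)&(abs(W[...,1]-y)<r)&(W[...,2]>z0)&(W[...,2]<z1)
for r in ctrl.mark_of("wrist","point_1"):
    x,y,z=r["xyz"]; print("pt",np.round(r["xyz"],4),round(r["confidence"],2))
    rect(near(x,y,.03,z-.006,z+.006)," boss"); 
    zz=.024 if y<0 else .03
    rect(near(x,y+.02,.075,zz-.005,zz+.004)," base")
for q in ["carrier","probe_flange","keeper_knob","keeper_hinge"]:
    for r in ctrl.mark_of("wrist",q)[:3]: print(q,np.round(r["xyz"],4),round(r["confidence"],2))
E
python3 w.py w1; python3 t.py
```

```text
time: 3.28
position: [0.6004, -0.1585, 0.3292]
tool_rot: [-2.214, -2.227, -0.003]
ft_force: [-0.5, 0.3, 0.4]
grip_width: 0.999
grip_force: 0.0
bench z 0.0008231995351020982
pt [ 0.4884 -0.1437  0.0808] 0.97
 boss 157 [ 491.9 -142.9] [23.9 24.5] 89.3 z 0.086
 base 1394 [ 492.6 -123.3] [100.2  36.4] 89.1 z 0.0251
pt [ 0.6226 -0.2772  0.0604] 0.89
 boss 287 [ 623.  -278.4] [24.  24.9] 9.3 z 0.0631
 base 1128 [ 589.9 -270.8] [ 98.3 113.3] 10.3 z 0.0252
pt [ 0.6334 -0.1358  0.075 ] 0.89
 boss 353 [ 631.8 -137.8] [23.3 24.3] 2.2 z 0.0752
 base 1395 [ 631.3 -118. ] [ 36.1 100.4] 2.8 z 0.025
pt [ 0.4585 -0.3981  0.0033] 0.73
 boss few
 base few
probe_flange [ 0.5755 -0.3449  0.0201] 0.86
probe_flange [ 0.4547 -0.4     0.0845] 0.84
probe_flange [ 0.4564 -0.3968  0.0141] 0.31
keeper_hinge [ 0.4576 -0.3986  0.0129] 0.53
t 3.58 tcp [ 0.5983 -0.1641  0.3297] hd 89.82 F [ 0.5  0.7 -0. ] w 86.8 g 0.0 q7 0.11
```

View pics/w1.png

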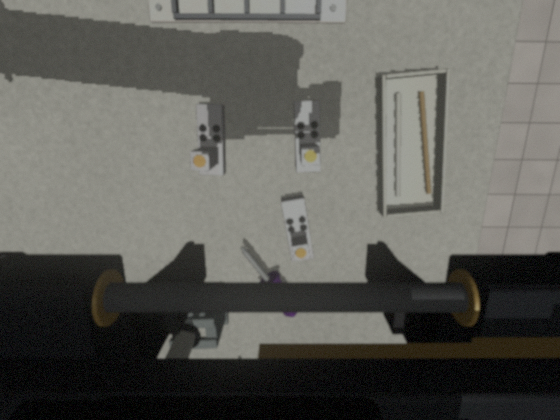

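```bash
python3 - <<'E'
from h import *
p,d,c=shot("side"); save("s2.png",cv2.resize(p[60:230,180:420],None,fx=3,fy=3)); W=pts(d,c)
hsv=cv2.cvtColor(p,cv2.COLOR_RGB2HSV)
for l,lo,hi in(("purple",125,155),("orange",3,14)):
    m=((hsv[...,0]>lo)&(hsv[...,0]<hi)&(hsv[...,1]>120)&(W[...,1]<-.2)).astype(np.uint8)
    n,L=cv2.connectedComponents(m)
    for i in range(1,n):
        q=W[L==i]
        if len(q)>30: print(l,len(q),np.nanmin(q,0),np.nanmax(q,0))
E
```

```text
purple 186 [ 0.55911408 -0.40317849  0.0030454 ] [ 0.62465438 -0.32572669  0.04542168]
orange 1248 [-0.19029335 -2.17679312 -0.06319682] [ 0.02935356 -1.02400105  0.27632341]
orange 104 [-0.21429401 -1.31205313 -0.02271819] [-0.09712043 -0.94859912  0.1796476 ]
orange 90 [ 0.47305406 -0.54266066  0.00553798] [ 0.52433654 -0.42668901  0.08344023]
orange 231 [ 0.22136775 -0.51720941 -0.00161916] [ 0.29572773 -0.44565242  0.04358631]
```

View pics/s2.png

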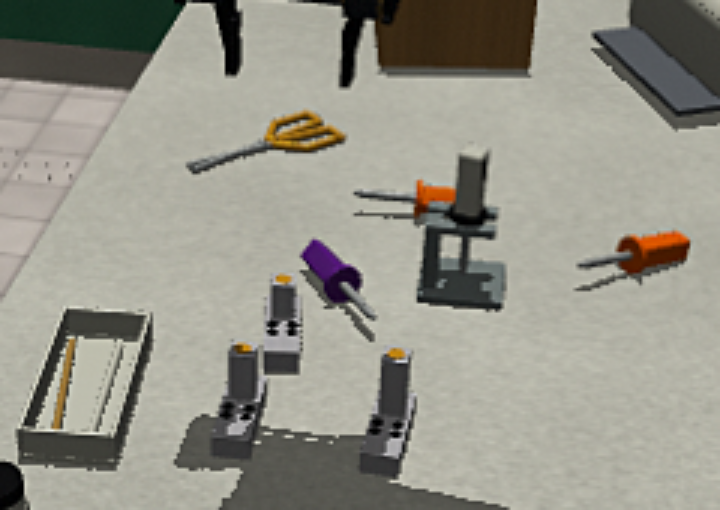

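```bash

python3 -m crank '[{"tx":60,"ty":-15,"tz":0,"turn":0},{"tx":120,"ty":-30,"tz":0,"turn":0},{"tx":180,"ty":-48,"tz":0,"turn":0},{"tx":182,"ty":-48,"tz":0,"turn":0},{"tx":182,"ty":-48,"tz":0,"turn":0}]' >/dev/null
cat > k.py <<'E'
from h import *
from scipy.optimize import minimize
np.set_printoptions(precision=4,suppress=True)
p,d,c=shot("wrist"); save("w2.png",p); W=pts(d,c); np.savez("w2.npz",p=p,d=d,W=W)
z=W[...,2]; near=(abs(W[...,0]-.548)<.16)&(abs(W[...,1]-.096)<.09)
print("bench",np.nanmedian(z[near&(z<.003)]))
w=W[near&(z>.013)&(z<.023)][:,:2]; f=W[near&(z>.0045)&(z<.0085)][:,:2]
print(len(w),len(f))
# footprint of the whole plate
q=W[near&(z>.003)&(z<.024)][:,:2]; print("plate",cv2.minAreaRect((q*1000).astype(np.float32)))
# fit: floor points inside bays, wall points outside
def cost(v,full=False):
    a=np.radians(v[2]); cs,sn=np.cos(a),np.sin(a)
    def loc(P): D=P*1000-v[:2]; return np.c_[D[:,0]*cs+D[:,1]*sn,-D[:,0]*sn+D[:,1]*cs]
    def inside(L):
        dx=20.5-np.min(np.abs(L[:,:1]-np.array([-70.5,-23.5,23.5,70.5])),1); dy=54-abs(L[:,1]); return np.minimum(dx,dy)
    A=inside(loc(w)); B=loc(f); Bi=inside(B); k=(abs(B[:,0])<95)
    return np.clip(A,0,6).sum()/len(A)+np.clip(-Bi[k],0,6).sum()/k.sum()
best=min((minimize(cost,[548+i,96+j,t],method="Nelder-Mead") for i in(-3,3) for j in(-3,3) for t in(-2,0,2)),key=lambda r:r.fun)
print(best.x,best.fun)
E
python3 k.py; python3 t.py
```

```text
bench 0.0009594250599425092
3316 11216
plate ((547.6608276367188, 95.57232666015625), (179.36424255371094, 318.93597412109375), 89.88121795654297)
[548.1101  94.8809   0.0667] 0.004977579026642058
t 4.3 tcp [0.5513 0.0177 0.3295] hd 89.83 F [ 0.6 -0.9 -0.6] w 86.9 g 0.0 q7 -0.15
```

View pics/w2.png

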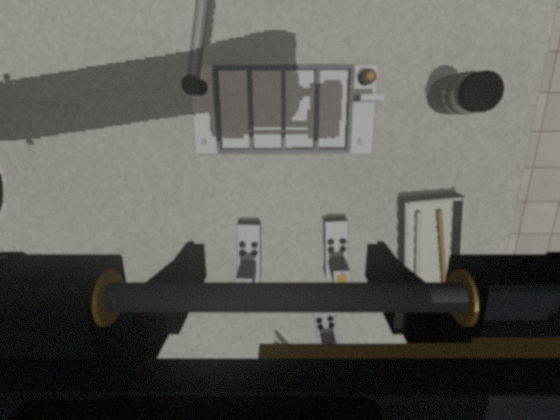

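```bash
python3 t.py .623 -.278 .2 99.6
```

```text
t 4.3 tcp [0.5513 0.0177 0.3295] hd 89.83 F [ 0.6 -0.9 -0.6] w 86.9 g 0.0 q7 -0.15
tx -295.3 ty 72.6 tz 129.9 turn -1.95
```

```bash
python3 -m crank '[{"tx":-55,"ty":13,"tz":20,"turn":-0.5},{"tx":-110,"ty":26,"tz":40,"turn":-1},{"tx":-165,"ty":40,"tz":70,"turn":-1.5},{"tx":-220,"ty":54,"tz":100,"turn":-1.95},{"tx":-270,"ty":66,"tz":125,"turn":-1.95}]' 60 20 >/dev/null
python3 -m crank '[{"tx":-25,"ty":6,"tz":5,"turn":0},{"tx":-25,"ty":6,"tz":5,"turn":0},{"tx":-25,"ty":6,"tz":5,"turn":0}]' 60 20
python3 t.py .623 -.278 .05 99.6
```

```text
time: 5.3
position: [0.6269, -0.2737, 0.1995]
tool_rot: [-2.025, -2.401, -0.001]
ft_force: [-0.2, 0.5, -0.5]
grip_width: 0.688
grip_force: 0.0
t 5.3 tcp [ 0.6269 -0.2737  0.1995] hd 99.7 F [-0.2  0.5 -0.5] w 59.9 g 0.0 q7 0.39
tx -3.7 ty -4.6 tz 149.5 turn 0.02
```

```bash
python3 -m crank '[{"tx":-3.5,"ty":-4.5,"tz":50,"turn":0},{"tx":-3.5,"ty":-4.5,"tz":95,"turn":0},{"tx":-3.5,"ty":-4.5,"tz":120,"turn":0},{"tx":-3.5,"ty":-4.5,"tz":120,"turn":0}]' >/dev/null
python3 t.py .623 -.278 .05 99.6;python3 -c "
from h import *
r=ctrl.get_image('wrist') and ctrl.mark_of('wrist','point_2');print([(np.round(x['xyz'],4),x['confidence']) for x in r])"
```

```text
t 5.8 tcp [ 0.6219 -0.2763  0.0782] hd 99.83 F [-0.2 -0.4  0.1] w 59.9 g 0.0 q7 0.37
tx -1.9 ty 0.8 tz 28.2 turn 0.05
[(array([ 0.6212, -0.2784,  0.0583]), 0.76)]
```

```bash
python3 -m crank '[{"tx":-1.5,"ty":0.5,"tz":15,"turn":0},{"tx":-1.5,"ty":0.5,"tz":28,"turn":0},{"tx":-1.5,"ty":0.5,"tz":28,"turn":0}]' >/dev/null
python3 -m crank '[{"tx":0,"ty":0,"tz":0,"turn":0},{"tx":0,"ty":0,"tz":0,"turn":0},{"tx":0,"ty":0,"tz":0,"turn":0},{"tx":0,"ty":0,"tz":0,"turn":0},{"tx":0,"ty":0,"tz":0,"turn":0}]' 0 40
python3 -m crank '[{"tx":0,"ty":0,"tz":-10,"turn":0},{"tx":0,"ty":0,"tz":-30,"turn":0},{"tx":0,"ty":0,"tz":-60,"turn":0},{"tx":0,"ty":0,"tz":-100,"turn":0},{"tx":0,"ty":0,"tz":-100,"turn":0}]'
python3 t.py .6186 .075 .15 90
```

```text
time: 6.9
position: [0.6239, -0.2797, 0.0517]
tool_rot: [2.025, 2.402, -0.0]
ft_force: [-0.7, 0.8, 0.5]
grip_width: 0.265
grip_force: 40.0
time: 7.52
position: [0.627, -0.2803, 0.1573]
tool_rot: [2.019, 2.395, 0.004]
ft_force: [-0.2, 0.1, -3.7]
grip_width: 0.265
grip_force: 40.0
t 7.53 tcp [ 0.627  -0.2803  0.1573] hd 99.73 F [-0.2  0.1 -3.7] w 23.0 g 40.0 q7 0.39
tx 351.6 ty 51.7 tz 5.9 turn 1.95
```

```bash
python3 -m crank '[{"tx":40,"ty":6,"tz":2,"turn":0.4},{"tx":100,"ty":15,"tz":2,"turn":0.8},{"tx":160,"ty":24,"tz":2,"turn":1.2},{"tx":220,"ty":33,"tz":2,"turn":1.6},{"tx":280,"ty":41,"tz":2,"turn":1.95}]' >/dev/null
python3 t.py .6186 .075 .13 90
```

```text
t 8.15 tcp [0.6163 0.0051 0.149 ] hd 89.91 F [ 1.1  0.7 -3.4] w 23.0 g 40.0 q7 -0.21
tx 69.9 ty 2.2 tz 19.0 turn -0.02
```

```bash
python3 -m crank '[{"tx":0,"ty":0,"tz":0,"turn":0},{"tx":0,"ty":0,"tz":0,"turn":0}]' >/dev/null
python3 t.py .6186 .075 .13 90
```

```text
t 8.4 tcp [0.6166 0.0029 0.149 ] hd 90.03 F [ 0.8 -0.5 -3.2] w 22.8 g 40.0 q7 -0.2
tx 72.1 ty 2.0 tz 18.9 turn 0.01
```

```bash
python3 -m crank '[{"tx":30,"ty":1,"tz":5,"turn":0},{"tx":60,"ty":2,"tz":19,"turn":0},{"tx":72,"ty":2,"tz":30,"turn":0},{"tx":72,"ty":2,"tz":50,"turn":0},{"tx":72,"ty":2,"tz":50,"turn":0}]' >/dev/null
cat > hold.py <<'E'
import sys
from h import *
np.set_printoptions(precision=4,suppress=True)
zb=float(sys.argv[1]) # TCP above block underside
ps=[]
for i in range(3):
    c=cam("wrist"); p,d=ctrl.get_image("wrist"); P,Rt=tool(); ps.append(P)
W=pts(d,c); P=np.mean(ps,0); print("tcp mean",P, "spread",np.ptp(ps,0))
save("hold.png",p)
zt=P[2]-zb+.024
m=(abs(W[...,0]-P[0])<.03)&(W[...,1]>P[1]-.02)&(W[...,1]<P[1]+.09)&(abs(W[...,2]-zt)<.006)
q=W[m]; print(len(q),"base rect",cv2.minAreaRect((q[:,:2]*1000).astype(np.float32)),"z",np.median(q[:,2])-.024,"x mid",(np.percentile(q[:,0],2)+np.percentile(q[:,0],98))/2,"ymax",np.percentile(q[:,1],99.5))
A=np.c_[q[:,:2],np.ones(len(q))]; print("slope dz/dx,dz/dy",np.linalg.lstsq(A,q[:,2],rcond=None)[0][:2])
for r in ctrl.mark_of("wrist","carrier"): print("carrier",np.round(r["xyz"],4),round(r["confidence"],2))
E
python3 hold.py .05; python3 t.py .6186 .075 .057 90
```

```text
tcp mean [0.6191 0.0731 0.0989] spread [0.0011 0.0011 0.0017]
6123 base rect ((618.6082153320312, 105.79627990722656), (36.11165237426758, 76.89491271972656), 0.27994856238365173) z 0.04789667675530545 x mid 0.6186322055597013 ymax 0.14382938006691415
slope dz/dx,dz/dy [-0.0072 -0.02  ]
carrier [0.5497 0.0941 0.0008] 0.61
t 9.22 tcp [0.6198 0.0741 0.1001] hd 89.87 F [ 0.1 -1.  -1.6] w 22.7 g 40.0 q7 -0.35
tx 1.0 ty -1.2 tz 43.1 turn -0.03
```

View pics/hold.png

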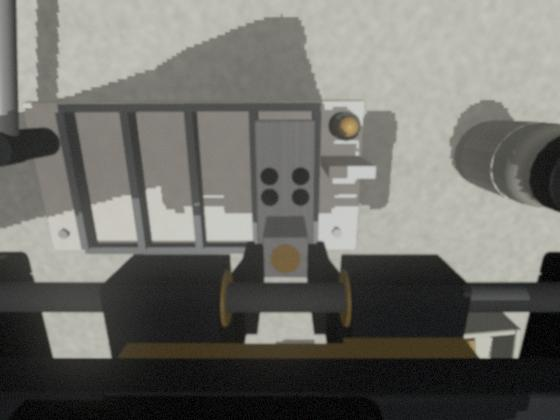

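```bash
python3 -m crank '[{"tx":1,"ty":0,"tz":12,"turn":0},{"tx":1,"ty":0,"tz":24,"turn":0},{"tx":1,"ty":0,"tz":34,"turn":0},{"tx":1,"ty":0,"tz":38,"turn":0},{"tx":1,"ty":0,"tz":40,"turn":0}]'
python3 -m crank '[{"tx":0,"ty":0,"tz":1,"turn":0},{"tx":0,"ty":0,"tz":2,"turn":0},{"tx":0,"ty":0,"tz":2,"turn":0}]'
```

```text
time: 9.85
position: [0.619, 0.0763, 0.0591]
tool_rot: [-2.222, -2.221, 0.0]
ft_force: [-0.8, -0.3, -3.3]
grip_width: 0.266
grip_force: 40.0
time: 10.22
position: [0.6194, 0.0762, 0.0579]
tool_rot: [2.222, 2.22, 0.001]
ft_force: [0.0, 0.1, -1.2]
grip_width: 0.268
grip_force: 40.0
```

Contact beginning; settle a touch lower, release, rise.

```bash
python3 -m crank '[{"tx":0,"ty":0,"tz":1,"turn":0},{"tx":0,"ty":0,"tz":1,"turn":0}]'
python3 -m crank '[{"tx":0,"ty":0,"tz":0,"turn":0},{"tx":0,"ty":0,"tz":0,"turn":0},{"tx":0,"ty":0,"tz":0,"turn":0}]' 34
python3 -m crank '[{"tx":0,"ty":0,"tz":-20,"turn":0},{"tx":0,"ty":0,"tz":-60,"turn":0},{"tx":0,"ty":0,"tz":-120,"turn":0},{"tx":-20,"ty":0,"tz":-150,"turn":0},{"tx":-70,"ty":0,"tz":-150,"turn":0}]' >/dev/null
cat > place.py <<'E'
import sys
from h import *
np.set_printoptions(precision=4,suppress=True)
p,d,c=shot("wrist");W=pts(d,c)
for r in ctrl.mark_of("wrist","point_1"):
    x,y,z=r["xyz"]
    if r["confidence"]<.4 or z<.04: continue
    zb=.030 if y>0 else .024
    def rect(m):
        q=W[m]; 
        return None if len(q)<20 else [np.round(v,1) for v in cv2.minAreaRect((q[:,:2]*1000).astype(np.float32))]+[np.median(q[:,2]).round(4)]
    b=(abs(W[...,0]-x)<.024)&(abs(W[...,1]-y-.02)<.075)&(abs(W[...,2]-zb)<.005)
    t=(abs(W[...,0]-x)<.02)&(abs(W[...,1]-y)<.02)&(abs(W[...,2]-z)<.008)
    print("pt",np.round(r["xyz"],4),round(r["confidence"],2),"boss",rect(t),"base",rect(b))
E
python3 place.py; python3 t.py .632 -.1375 .2 92.4
```

```text
time: 10.48
position: [0.6195, 0.0762, 0.0576]
tool_rot: [2.221, 2.22, 0.0]
ft_force: [-2.1, -1.1, 5.2]
grip_width: 0.266
grip_force: 40.0
time: 10.85
position: [0.6191, 0.0764, 0.0563]
tool_rot: [-2.222, -2.221, -0.0]
ft_force: [0.4, -0.3, -0.3]
grip_width: 0.382
grip_force: 0.0
pt [0.6174 0.0793 0.0697] 0.63 boss [array([619.1,  77.4]), array([23.4, 23.4]), np.float64(0.3), np.float64(0.0691)] base [array([618.9,  97.3]), array([36.1, 99.4]), np.float64(0.4), np.float64(0.031)]
pt [ 0.63   -0.1366  0.0759] 0.56 boss [array([ 632. , -136.1]), array([23.1, 24.6]), np.float64(0.6), np.float64(0.0748)] base [array([ 631.1, -116.4]), array([36. , 98.7]), np.float64(2.5), np.float64(0.0251)]
t 11.57 tcp [ 0.6201 -0.0017  0.2085] hd 89.45 F [-0.  -1.7 -0.6] w 33.9 g 0.0 q7 -0.19
tx -135.6 ty 13.2 tz 9.3 turn -0.59
```

```bash
python3 -m crank '[{"tx":-40,"ty":4,"tz":3,"turn":-0.3},{"tx":-90,"ty":9,"tz":9,"turn":-0.6},{"tx":-135,"ty":13,"tz":40,"turn":-0.6},{"tx":-135,"ty":13,"tz":80,"turn":-0.6},{"tx":-135,"ty":13,"tz":80,"turn":-0.6}]' 60 >/dev/null
python3 t.py .632 -.1375 .055 92.4
```

```text
t 12.2 tcp [ 0.6297 -0.1289  0.1241] hd 92.92 F [-0.   1.   1.2] w 59.8 g 0.0 q7 0.05
tx -8.9 ty 2.3 tz 69.1 turn 0.10
```

```bash
python3 -m crank '[{"tx":-6,"ty":2,"tz":10,"turn":0.1},{"tx":-7,"ty":2,"tz":25,"turn":0.1},{"tx":-7,"ty":2,"tz":48,"turn":0.1},{"tx":-7,"ty":2,"tz":68,"turn":0.1},{"tx":-7,"ty":2,"tz":68,"turn":0.1}]' >/dev/null; python3 t.py .632 -.1375 .055 92.4
python3 -m crank '[{"tx":0,"ty":0,"tz":0,"turn":0},{"tx":0,"ty":0,"tz":0,"turn":0},{"tx":0,"ty":0,"tz":0,"turn":0},{"tx":0,"ty":0,"tz":0,"turn":0},{"tx":0,"ty":0,"tz":0,"turn":0}]' 0 40
python3 -m crank '[{"tx":0,"ty":0,"tz":-10,"turn":0},{"tx":0,"ty":0,"tz":-30,"turn":0},{"tx":0,"ty":0,"tz":-60,"turn":0},{"tx":0,"ty":0,"tz":-90,"turn":0},{"tx":0,"ty":0,"tz":-90,"turn":0}]'
python3 t.py .5716 .073 .135 90
```

```text
t 12.82 tcp [ 0.633  -0.1352  0.0566] hd 92.51 F [-1.  -0.1  0.1] w 60.0 g 0.0 q7 0.02
tx -2.3 ty -1.1 tz 1.6 turn 0.02
time: 13.45
position: [0.6343, -0.1357, 0.0588]
tool_rot: [2.173, 2.269, -0.0]
ft_force: [-0.7, 0.0, 1.0]
grip_width: 0.269
grip_force: 40.0
time: 14.08
position: [0.6368, -0.1357, 0.1526]
tool_rot: [2.169, 2.264, 0.006]
ft_force: [-0.5, 0.6, -3.3]
grip_width: 0.268
grip_force: 39.9
t 14.07 tcp [ 0.6368 -0.1357  0.1526] hd 92.48 F [-0.5  0.6 -3.3] w 23.3 g 39.9 q7 0.06
tx 211.3 ty -56.3 tz 16.8 turn 0.50
```

```bash
python3 -m crank '[{"tx":40,"ty":-15,"tz":0,"turn":0.2},{"tx":95,"ty":-35,"tz":0,"turn":0.4},{"tx":150,"ty":-50,"tz":0,"turn":0.5},{"tx":195,"ty":-56,"tz":0,"turn":0.5},{"tx":211,"ty":-56,"tz":10,"turn":0.5}]' >/dev/null
python3 -m crank '[{"tx":0,"ty":0,"tz":10,"turn":0},{"tx":0,"ty":0,"tz":25,"turn":0},{"tx":0,"ty":0,"tz":35,"turn":0},{"tx":0,"ty":0,"tz":35,"turn":0}]' >/dev/null
python3 hold.py .0575;python3 t.py .5716 .074 .0635 90
```

```text
tcp mean [0.5695 0.0722 0.1034] spread [0.0006 0.0006 0.001 ]
5711 base rect ((568.1046142578125, 102.1855239868164), (36.01859664916992, 76.65026092529297), 0.1667758971452713) z 0.046032597920721084 x mid 0.5680991784186398 ymax 0.14037986733094523
slope dz/dx,dz/dy [-0.0228 -0.0106]
carrier [0.5466 0.0931 0.0025] 0.93
t 15.4 tcp [0.5699 0.0726 0.1041] hd 89.95 F [ 0.2  0.1 -2.7] w 23.3 g 39.9 q7 -0.33
tx 1.4 ty 1.7 tz 40.6 turn -0.01
```

```bash
python3 -m crank '[{"tx":4,"ty":3.5,"tz":5,"turn":0},{"tx":4.5,"ty":3.5,"tz":15,"turn":0},{"tx":4.5,"ty":3.5,"tz":22,"turn":0},{"tx":4.5,"ty":3.5,"tz":22,"turn":0}]' >/dev/null; python3 hold.py .0575
```

```text
tcp mean [0.5727 0.0772 0.0813] spread [0.0006 0.0001 0.0007]
5712 base rect ((571.263427734375, 107.01647186279297), (36.114994049072266, 76.96173858642578), 0.07683445513248444) z 0.02392364594940643 x mid 0.5712360399934021 ymax 0.14538741381744386
slope dz/dx,dz/dy [-0.0227 -0.0101]
carrier [0.5475 0.092  0.0042] 0.8
```

```bash
python3 -m crank '[{"tx":0,"ty":0,"tz":8,"turn":0},{"tx":0,"ty":0,"tz":14,"turn":0},{"tx":0,"ty":0,"tz":17,"turn":0},{"tx":0,"ty":0,"tz":18,"turn":0},{"tx":0,"ty":0,"tz":18,"turn":0}]'
python3 -m crank '[{"tx":0,"ty":0,"tz":1,"turn":0},{"tx":0,"ty":0,"tz":1,"turn":0}]'
```

```text
time: 16.73
position: [0.5725, 0.077, 0.0648]
tool_rot: [2.222, 2.221, -0.003]
ft_force: [-4.8, -0.2, 7.5]
grip_width: 0.268
grip_force: 40.1
time: 16.98
position: [0.5726, 0.077, 0.0647]
tool_rot: [2.222, 2.22, -0.003]
ft_force: [-5.3, -1.9, 13.1]
grip_width: 0.272
grip_force: 40.2
```

```bash
python3 -m crank '[{"tx":0,"ty":0,"tz":-0.5,"turn":0},{"tx":0,"ty":0,"tz":-0.5,"turn":0},{"tx":0,"ty":0,"tz":-0.5,"turn":0},{"tx":0,"ty":0,"tz":-0.5,"turn":0}]' 31
python3 -m crank '[{"tx":0,"ty":0,"tz":-20,"turn":0},{"tx":0,"ty":0,"tz":-60,"turn":0},{"tx":0,"ty":0,"tz":-120,"turn":0},{"tx":-20,"ty":-10,"tz":-140,"turn":0},{"tx":-70,"ty":-40,"tz":-140,"turn":0}]' >/dev/null
python3 place.py; python3 t.py .492 -.1425 .2 89.2
```

```text
time: 17.48
position: [0.5729, 0.0774, 0.0629]
tool_rot: [-2.222, -2.221, -0.0]
ft_force: [-0.4, 0.3, -0.9]
grip_width: 0.358
grip_force: 0.0
pt [0.6163 0.0831 0.0674] 0.64 boss [array([618.9,  77.8]), array([24.5, 23.4]), np.float64(0.8), np.float64(0.069)] base [array([618.8,  97.9]), array([36.5, 98.9]), np.float64(0.2), np.float64(0.0309)]
pt [ 0.4918 -0.1442  0.0841] 0.63 boss [array([ 495.4, -138.1]), array([19. , 20.5]), np.float64(79.2), np.float64(0.087)] base [array([ 492.8, -121.6]), array([98.1, 35.3]), np.float64(88.8), np.float64(0.0249)]
pt [0.5707 0.0769 0.08  ] 0.59 boss [array([570.1,  75. ]), array([24.1, 23.1]), np.float64(0.4), np.float64(0.0811)] base [array([570. ,  95.2]), array([100.3,  36. ]), np.float64(89.8), np.float64(0.031)]
t 18.2 tcp [0.5313 0.0007 0.2046] hd 89.51 F [ 0.2 -0.  -0.9] w 30.8 g 0.0 q7 -0.12
tx -143.5 ty -38.1 tz 5.3 turn 0.06
```

Third block (tallest), at (0.4925,-0.142).

```bash
python3 -m crank '[{"tx":-40,"ty":-10,"tz":0,"turn":0},{"tx":-90,"ty":-24,"tz":2,"turn":0},{"tx":-135,"ty":-36,"tz":20,"turn":0},{"tx":-142,"ty":-38,"tz":60,"turn":0},{"tx":-142,"ty":-38,"tz":60,"turn":0}]' 60 >/dev/null
python3 t.py .4925 -.142 .06 89.1
```

```text
t 18.82 tcp [ 0.4927 -0.1347  0.1415] hd 89.89 F [-0.5 -0.1  0.1] w 59.7 g 0.0 q7 0.16
tx -7.5 ty 0.2 tz 81.5 turn 0.16
```

```bash
python3 -m crank '[{"tx":-4,"ty":0,"tz":10,"turn":0.1},{"tx":-6,"ty":0,"tz":25,"turn":0.1},{"tx":-6,"ty":0,"tz":50,"turn":0.1},{"tx":-6,"ty":0,"tz":80,"turn":0.1},{"tx":-6,"ty":0,"tz":80,"turn":0.1}]' >/dev/null; python3 t.py .4925 -.142 .06 89.1
python3 -m crank '[{"tx":0,"ty":0,"tz":0,"turn":0},{"tx":0,"ty":0,"tz":0,"turn":0},{"tx":0,"ty":0,"tz":0,"turn":0},{"tx":0,"ty":0,"tz":0,"turn":0},{"tx":0,"ty":0,"tz":0,"turn":0}]' 0 40
python3 -m crank '[{"tx":0,"ty":0,"tz":-10,"turn":0},{"tx":0,"ty":0,"tz":-30,"turn":0},{"tx":0,"ty":0,"tz":-60,"turn":0},{"tx":0,"ty":0,"tz":-90,"turn":0},{"tx":0,"ty":0,"tz":-90,"turn":0}]'
python3 t.py .4776 .073 .105 90
```

```text
t 19.45 tcp [ 0.4931 -0.1396  0.0611] hd 89.54 F [0.3 0.1 0.2] w 60.0 g 0.0 q7 0.12
tx -2.4 ty -0.6 tz 1.1 turn 0.09
time: 20.08
position: [0.4948, -0.1409, 0.0633]
tool_rot: [2.232, 2.211, -0.0]
ft_force: [-0.6, -0.3, 1.5]
grip_width: 0.27
grip_force: 39.8
time: 20.7
position: [0.4965, -0.141, 0.1553]
tool_rot: [2.228, 2.208, 0.003]
ft_force: [0.5, 0.2, -3.1]
grip_width: 0.273
grip_force: 39.7
t 20.7 tcp [ 0.4965 -0.141   0.1553] hd 89.47 F [ 0.5  0.2 -3.1] w 23.7 g 39.7 q7 0.17
tx 214.0 ty -21.1 tz 49.8 turn -0.11
```

```bash
python3 -m crank '[{"tx":40,"ty":-6,"tz":0,"turn":0},{"tx":95,"ty":-12,"tz":0,"turn":-0.1},{"tx":150,"ty":-18,"tz":0,"turn":-0.1},{"tx":200,"ty":-21,"tz":0,"turn":-0.1},{"tx":214,"ty":-21,"tz":10,"turn":-0.1}]' >/dev/null
python3 -m crank '[{"tx":0,"ty":0,"tz":10,"turn":0},{"tx":0,"ty":0,"tz":25,"turn":0},{"tx":0,"ty":0,"tz":35,"turn":0},{"tx":0,"ty":0,"tz":35,"turn":0}]' >/dev/null
python3 hold.py .062;python3 t.py .4776 .074 .0635 90
```

```text
tcp mean [0.4758 0.0731 0.108 ] spread [0.0007 0.0004 0.0009]
5474 base rect ((474.6617431640625, 101.61293029785156), (77.96553802490234, 36.060791015625), 89.50650024414062) z 0.046027128033707725 x mid 0.4746920359971951 ymax 0.14046464822258126
slope dz/dx,dz/dy [-0.0225 -0.0106]
carrier [0.5467 0.0923 0.0028] 0.82
carrier [0.5696 0.0766 0.0836] 0.29
t 22.02 tcp [0.4762 0.0733 0.1085] hd 89.95 F [-0.2  0.4 -3. ] w 23.6 g 39.8 q7 -0.26
tx 0.7 ty 1.3 tz 45.0 turn -0.01
```

```bash
python3 -m crank '[{"tx":4,"ty":3,"tz":5,"turn":0},{"tx":4.5,"ty":3,"tz":15,"turn":0},{"tx":4.5,"ty":3,"tz":22,"turn":0},{"tx":4.5,"ty":3,"tz":22,"turn":0}]' >/dev/null; python3 hold.py .062
python3 -m crank '[{"tx":0,"ty":0,"tz":8,"turn":0},{"tx":0,"ty":0,"tz":14,"turn":0},{"tx":0,"ty":0,"tz":17,"turn":0},{"tx":0,"ty":0,"tz":18,"turn":0},{"tx":0,"ty":0,"tz":18,"turn":0}]'
```

```text
tcp mean [0.4786 0.078  0.0858] spread [0.0006 0.     0.0006]
5476 base rect ((477.3731689453125, 106.55784606933594), (77.92741394042969, 36.139495849609375), 89.55855560302734) z 0.023845283300867222 x mid 0.47735704774614823 ymax 0.14537276148587908
slope dz/dx,dz/dy [-0.0213 -0.0103]
carrier [0.547  0.0921 0.0042] 0.56
time: 23.35
position: [0.4785, 0.0776, 0.0692]
tool_rot: [2.222, 2.221, -0.003]
ft_force: [-4.7, -1.3, 9.0]
grip_width: 0.275
grip_force: 40.0
```

```bash
python3 -m crank '[{"tx":0,"ty":0,"tz":-0.5,"turn":0},{"tx":0,"ty":0,"tz":-0.5,"turn":0},{"tx":0,"ty":0,"tz":-0.5,"turn":0},{"tx":0,"ty":0,"tz":-0.5,"turn":0}]' 31
python3 -m crank '[{"tx":0,"ty":0,"tz":-20,"turn":0},{"tx":0,"ty":0,"tz":-60,"turn":0},{"tx":0,"ty":0,"tz":-120,"turn":0},{"tx":0,"ty":10,"tz":-170,"turn":0},{"tx":30,"ty":20,"tz":-230,"turn":0}]' >/dev/null
python3 -m crank '[{"tx":20,"ty":10,"tz":0,"turn":0},{"tx":70,"ty":10,"tz":0,"turn":0},{"tx":120,"ty":10,"tz":0,"turn":0},{"tx":120,"ty":10,"tz":0,"turn":0},{"tx":120,"ty":10,"tz":0,"turn":0}]' >/dev/null
python3 place.py; cat > knob.py <<'E'
from h import *
p,d,c=shot("wrist"); save("knob.png",p); W=pts(d,c)
for q in("keeper_knob","keeper_hinge"):
    for r in ctrl.mark_of("wrist",q): print(q,np.round(r["xyz"],4),round(r["confidence"],2))
m=(W[...,2]>.09)&(W[...,2]<.104)&(W[...,1]>.09)&(W[...,0]<.7); q=W[m]
for z0,z1,l in((.09,.104,"knob"),(.042,.058,"bar")):
    mm=((W[...,2]>z0)&(W[...,2]<z1)&(W[...,1]>.1)&(W[...,0]<.73)).astype(np.uint8); n,L,st,_=cv2.connectedComponentsWithStats(mm)
    for i in range(1,n):
        q=W[L==i]
        if len(q)>60: print(l,len(q),cv2.minAreaRect((q[:,:2]*1000).astype(np.float32)),np.median(q[:,2]))
E
python3 knob.py; python3 t.py
```

```text
time: 23.85
position: [0.4788, 0.0781, 0.0685]
tool_rot: [2.222, 2.221, 0.0]
ft_force: [-0.3, -0.3, -0.2]
grip_width: 0.35
grip_force: 0.0
keeper_knob [0.4777 0.3544 0.097 ] 0.75
keeper_hinge [0.4305 0.1275 0.0491] 0.81
knob 275 ((477.9932556152344, 353.6414794921875), (17.431297302246094, 17.027193069458008), 56.896339416503906) 0.0986530766131598
bar 597 ((649.4049072265625, 401.0126953125), (26.338220596313477, 36.76882553100586), 62.95585250854492) 0.05090654834387037
bar 83 ((484.4985656738281, 366.33905029296875), (8.66584587097168, 20.026180267333984), 33.58211135864258) 0.05217498946134097
bar 2441 ((450.7547912597656, 233.02810668945312), (240.02342224121094, 23.53675079345703), 79.15262603759766) 0.053986534079110415
bar 116 ((661.6657104492188, 115.83641815185547), (30.520835876464844, 5.50316047668457), 9.100438117980957) 0.0506254243666987
t 25.35 tcp [0.5085 0.2242 0.2938] hd 89.84 F [-0.4 -0.6  0.5] w 30.6 g 0.0 q7 -0.56
```

View pics/knob.png

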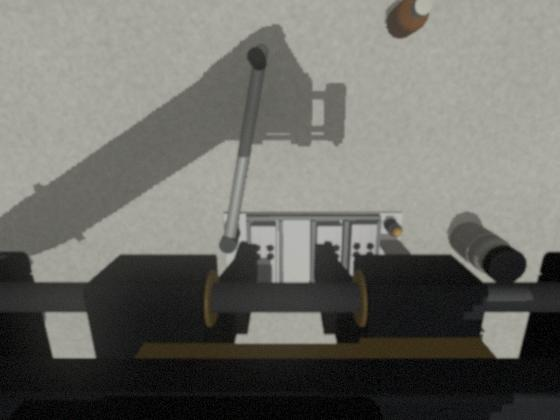

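```bash
python3 - <<'E'
from h import *
W=np.load("w2.npz")["W"]
m=(W[...,0]>.63)&(W[...,0]<.7)&(W[...,1]>.07)&(W[...,1]<.17)&(W[...,2]>.024)
q=W[m]; print("max z",np.nanmax(q[:,2]))
for z0 in(.024,.034,.044,.05,.055,.06):
    k=q[(q[:,2]>z0)]; print(z0,len(k),np.round(np.nanmin(k,0),3) if len(k) else "",np.round(np.nanmax(k,0),3) if len(k) else "")
E
python3 t.py .478 .354 .2 79
```

```text
max z 0.06085908390647965
0.024 409 [0.647 0.107 0.025] [0.677 0.148 0.061]
0.034 295 [0.647 0.107 0.034] [0.677 0.145 0.061]
0.044 173 [0.647 0.108 0.044] [0.677 0.14  0.061]
0.05 157 [0.647 0.108 0.053] [0.677 0.115 0.061]
0.055 152 [0.647 0.108 0.055] [0.677 0.115 0.061]
0.06 12 [0.647 0.109 0.06 ] [0.671 0.115 0.061]
t 25.35 tcp [0.5085 0.2242 0.2938] hd 89.84 F [-0.4 -0.6  0.5] w 30.6 g 0.0 q7 -0.56
tx 129.8 ty -30.9 tz 93.7 turn 2.17
```

```bash
python3 -m crank '[{"tx":40,"ty":-10,"tz":20,"turn":1},{"tx":80,"ty":-20,"tz":40,"turn":2},{"tx":120,"ty":-29,"tz":70,"turn":2.17},{"tx":129,"ty":-31,"tz":93,"turn":2.17},{"tx":129,"ty":-31,"tz":93,"turn":2.17}]' 50 10 >/dev/null
python3 -m crank '[{"tx":0,"ty":0,"tz":0,"turn":0},{"tx":0,"ty":0,"tz":0,"turn":0}]' >/dev/null; python3 t.py .478 .354 .086 79
```

```text
t 26.23 tcp [0.4784 0.3539 0.2022] hd 79.0 F [0.7 0.3 0.3] w 50.0 g 0.0 q7 -1.07
tx -0.1 ty -0.6 tz 116.2 turn -0.00
```

```bash
python3 -m crank '[{"tx":0,"ty":0,"tz":40,"turn":0},{"tx":0,"ty":0,"tz":80,"turn":0},{"tx":0,"ty":0,"tz":106,"turn":0},{"tx":0,"ty":0,"tz":116,"turn":0},{"tx":0,"ty":0,"tz":116,"turn":0}]' >/dev/null
python3 -m crank '[{"tx":0,"ty":0,"tz":0,"turn":0},{"tx":0,"ty":0,"tz":0,"turn":0},{"tx":0,"ty":0,"tz":0,"turn":0},{"tx":0,"ty":0,"tz":0,"turn":0},{"tx":0,"ty":0,"tz":0,"turn":0}]' 0 10
cat > arc.py <<'E'
import sys
from h import *
H=np.array([.4335,.1275]);r=.232
p,Rt=tool(); print("tcp",p.round(4),"r",np.linalg.norm(p[:2]-H).round(4),"ang",np.degrees(np.arctan2(*(p[:2]-H)[::-1])).round(2),"F",np.round(ctrl.get_state()["ft_force"],1))
hd=np.degrees(np.arctan2(Rt[1,0],Rt[0,0]))
for a in map(float,sys.argv[1:]):
    t=np.radians(a); w=np.array([*(H+r*np.array([np.cos(t),np.sin(t)])),.086]); d=Rt.T@(w-p)*1000
    print("a %g tx %.1f ty %.1f tz %.1f turn %.2f"%(a,*d,-(a-hd)/5))
E
python3 arc.py 75 70 65 60 55
```

```text
time: 27.48
position: [0.4772, 0.3547, 0.085]
tool_rot: [2.422, 2.001, 0.001]
ft_force: [-0.3, 0.2, 0.0]
grip_width: 0.199
grip_force: 10.0
tcp [0.4772 0.3547 0.085 ] r 0.2314 ang 79.11 F [-0.3  0.2  0. ]
a 75 tx 0.0 ty 16.6 tz -1.0 turn 0.83
a 70 tx -2.3 ty 36.8 tz -0.9 turn 1.83
a 65 tx -6.4 ty 56.6 tz -0.9 turn 2.83
a 60 tx -12.2 ty 76.0 tz -0.9 turn 3.83
a 55 tx -19.7 ty 94.8 tz -0.9 turn 4.83
```

```bash
python3 -m crank '[{"tx":0,"ty":16,"tz":-1,"turn":0.8},{"tx":-2,"ty":36,"tz":-1,"turn":1.8},{"tx":-6,"ty":56,"tz":-1,"turn":2.8},{"tx":-12,"ty":76,"tz":-1,"turn":3.8},{"tx":-20,"ty":94,"tz":-1,"turn":4.8}]'|tail -3
python3 arc.py 50 45 40 35 30
```

```text
ft_force: [-2.1, -1.3, -0.5]
grip_width: 0.199
grip_force: 10.0
tcp [0.5654 0.316  0.0851] r 0.2301 ang 55.02 F [-2.1 -1.3 -0.5]
a 50 tx 1.0 ty 20.3 tz -0.9 turn 0.99
a 45 tx -1.6 ty 40.4 tz -0.9 turn 1.99
a 40 tx -5.9 ty 60.1 tz -0.9 turn 2.99
a 35 tx -12.0 ty 79.5 tz -0.9 turn 3.99
a 30 tx -19.7 ty 98.2 tz -0.9 turn 4.99
```

```bash
python3 -m crank '[{"tx":0,"ty":20,"tz":-1,"turn":1},{"tx":-2,"ty":40,"tz":-1,"turn":2},{"tx":-6,"ty":60,"tz":-1,"turn":3},{"tx":-12,"ty":79,"tz":-1,"turn":4},{"tx":-20,"ty":98,"tz":-1,"turn":5}]'|tail -3
python3 arc.py 25 20 16 13 10
```

```text
ft_force: [-6.8, -4.3, 1.4]
grip_width: 0.2
grip_force: 10.0
tcp [0.6315 0.2425 0.085 ] r 0.229 ang 30.14 F [-6.8 -4.3  1.4]
a 25 tx 2.1 ty 20.8 tz -1.0 turn 0.99
a 20 tx -0.5 ty 40.9 tz -1.0 turn 1.99
a 16 tx -3.9 ty 56.7 tz -0.9 turn 2.79
a 13 tx -7.1 ty 68.4 tz -0.9 turn 3.39
a 10 tx -11.0 ty 79.9 tz -0.9 turn 3.99
```

```bash
python3 -m crank '[{"tx":-1,"ty":20,"tz":-1,"turn":1},{"tx":-4,"ty":40,"tz":-1,"turn":2},{"tx":-7,"ty":56,"tz":-1,"turn":2.8},{"tx":-10,"ty":68,"tz":-1,"turn":3.4},{"tx":-14,"ty":79,"tz":-1,"turn":4}]'|tail -3
python3 arc.py 7 5 3 1 0 -1
```

```text
ft_force: [-5.7, -1.2, -2.0]
grip_width: 0.198
grip_force: 10.0
tcp [0.6581 0.1683 0.0852] r 0.2283 ang 10.31 F [-5.7 -1.2 -2. ]
a 7 tx 3.4 ty 13.4 tz -0.8 turn 0.61
a 5 tx 2.8 ty 21.4 tz -0.8 turn 1.01
a 3 tx 1.9 ty 29.5 tz -0.8 turn 1.41
a 1 tx 0.8 ty 37.5 tz -0.8 turn 1.81
a 0 tx 0.1 ty 41.5 tz -0.8 turn 2.01
a -1 tx -0.6 ty 45.5 tz -0.8 turn 2.21
```

```bash
python3 -m crank '[{"tx":0,"ty":12,"tz":-1,"turn":0.6},{"tx":0,"ty":21,"tz":-1,"turn":1},{"tx":-1,"ty":29,"tz":-1,"turn":1.4},{"tx":-2,"ty":35,"tz":-1,"turn":1.8},{"tx":-2,"ty":39,"tz":-1,"turn":2}]'|tail -3
python3 arc.py 0 -1
python3 -m crank '[{"tx":0,"ty":1,"tz":0,"turn":0},{"tx":0,"ty":1,"tz":0,"turn":0}]'|tail -3
python3 arc.py 0 -1
```

```text
ft_force: [-8.4, -0.3, -4.0]
grip_width: 0.199
grip_force: 10.0
tcp [0.6614 0.1317 0.0853] r 0.228 ang 1.05 F [-8.4 -0.3 -4. ]
a 0 tx 4.0 ty 4.2 tz -0.7 turn 0.04
a -1 tx 4.0 ty 8.3 tz -0.7 turn 0.24
ft_force: [-7.4, -0.8, -3.3]
grip_width: 0.197
grip_force: 10.0
tcp [0.6614 0.1294 0.0852] r 0.2279 ang 0.47 F [-7.4 -0.8 -3.3]
a 0 tx 4.0 ty 1.9 tz -0.8 turn 0.03
a -1 tx 4.0 ty 5.9 tz -0.8 turn 0.23
```

```bash
for i in 1; do python3 -m crank '[{"tx":-1,"ty":1,"tz":0,"turn":0},{"tx":-1,"ty":2,"tz":0,"turn":0},{"tx":-1,"ty":2,"tz":0,"turn":0}]'|sed -n 2,4p; python3 -m crank '[{"tx":0,"ty":1,"tz":0,"turn":0},{"tx":0,"ty":2,"tz":0,"turn":0},{"tx":0,"ty":2,"tz":0,"turn":0}]'|sed -n 2,4p; python3 -m crank '[{"tx":0,"ty":1,"tz":0,"turn":0},{"tx":0,"ty":2,"tz":0,"turn":0},{"tx":0,"ty":2,"tz":0,"turn":0}]'|sed -n 2,4p; done
```

```text
position: [0.6614, 0.1285, 0.0854]
tool_rot: [3.141, 0.005, -0.016]
ft_force: [-4.9, 1.3, -6.7]
position: [0.6614, 0.1284, 0.0854]
tool_rot: [-3.139, -0.007, 0.015]
ft_force: [-5.0, 3.9, -7.5]
position: [0.6614, 0.1284, 0.0854]
tool_rot: [-3.137, -0.009, 0.015]
ft_force: [-4.4, 5.8, -8.9]
```

```bash
python3 -m crank '[{"tx":0,"ty":2,"tz":0,"turn":0},{"tx":0,"ty":4,"tz":0,"turn":0},{"tx":0,"ty":4,"tz":0,"turn":0}]'|sed -n 2,4p
python3 -m crank '[{"tx":0,"ty":-2,"tz":0,"turn":0},{"tx":0,"ty":-5,"tz":0,"turn":0},{"tx":0,"ty":-7,"tz":0,"turn":0}]'|sed -n 2,4p
python3 -m crank '[{"tx":0,"ty":0,"tz":0,"turn":0},{"tx":0,"ty":0,"tz":0,"turn":0},{"tx":0,"ty":0,"tz":0,"turn":0},{"tx":0,"ty":0,"tz":0,"turn":0}]' 34
python3 -m crank '[{"tx":0,"ty":0,"tz":-20,"turn":0},{"tx":0,"ty":0,"tz":-60,"turn":0},{"tx":0,"ty":0,"tz":-120,"turn":-1},{"tx":-40,"ty":0,"tz":-180,"turn":-3},{"tx":-80,"ty":30,"tz":-220,"turn":-5}]' >/dev/null; python3 t.py .548 .018 .3 90
```

```text
position: [0.6615, 0.1282, 0.0855]
tool_rot: [-3.132, -0.013, 0.013]
ft_force: [-2.8, 11.9, -9.9]
position: [0.6615, 0.1285, 0.0854]
tool_rot: [-3.141, -0.007, 0.015]
ft_force: [-6.0, 1.3, -6.6]
time: 32.6
position: [0.6666, 0.1264, 0.0894]
tool_rot: [3.142, 0.002, 0.002]
ft_force: [0.4, -0.3, -0.4]
grip_width: 0.39
grip_force: 0.0
t 33.23 tcp [0.5918 0.1035 0.3064] hd 25.72 F [-0.3 -1.   0.4] w 33.9 g 0.0 q7 -1.43
tx -76.6 ty 58.1 tz 6.0 turn -12.86
```

```bash
python3 -m crank '[{"tx":-16,"ty":12,"tz":2,"turn":-2},{"tx":-32,"ty":24,"tz":4,"turn":-4},{"tx":-48,"ty":36,"tz":4,"turn":-6},{"tx":-64,"ty":48,"tz":4,"turn":-8},{"tx":-76,"ty":58,"tz":4,"turn":-10}]' >/dev/null
python3 -m crank '[{"tx":0,"ty":0,"tz":0,"turn":-2},{"tx":0,"ty":0,"tz":0,"turn":-2.8},{"tx":0,"ty":0,"tz":0,"turn":-2.8}]' >/dev/null; python3 t.py; python3 place.py; python3 knob.py
python3 - <<'E'
import cv2;p=cv2.imread("pics/knob.png");cv2.imwrite("pics/k2.png",cv2.resize(p[30:280,150:430],None,fx=2.4,fy=2.4))
E
```

```text
t 34.23 tcp [0.5483 0.0162 0.2997] hd 89.09 F [-0.1  1.   0. ] w 33.9 g 0.0 q7 -0.14
pt [0.571  0.0766 0.0813] 0.9 boss [array([569.7,  75.2]), array([23. , 23.6]), np.float64(0.5), np.float64(0.0812)] base [array([570.1,  95.3]), array([35.9, 99.8]), np.float64(0.3), np.float64(0.031)]
pt [0.6184 0.0801 0.0674] 0.83 boss [array([621. ,  78.9]), array([24.5, 23.7]), np.float64(2.1), np.float64(0.069)] base [array([621.2,  98.9]), array([100.2,  36.4]), np.float64(90.0), np.float64(0.031)]
pt [0.4766 0.0757 0.0872] 0.75 boss [array([476.1,  75.4]), array([23. , 24.3]), np.float64(89.1), np.float64(0.0931)] base [array([476.3,  95.2]), array([98.9, 36.1]), np.float64(89.7), np.float64(0.031)]
keeper_knob [0.6611 0.1293 0.0969] 0.92
keeper_hinge [0.4296 0.1279 0.0486] 0.63
keeper_hinge [0.5678 0.0974 0.0089] 0.19
knob 264 ((661.7716674804688, 127.15279388427734), (17.127368927001953, 16.684675216674805), 45.09843826293945) 0.09855305022315053
bar 2961 ((541.8294067382812, 128.29714965820312), (247.81964111328125, 24.784774780273438), 1.3171707391738892) 0.053925721927587544
```

View pics/k2.png

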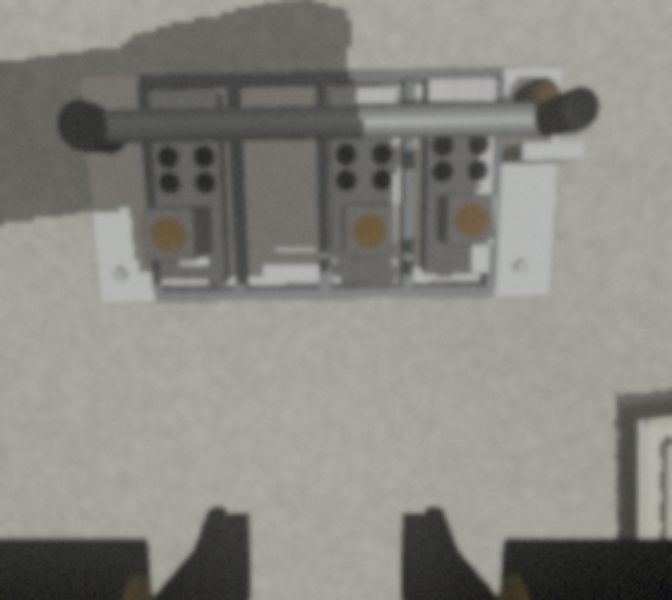

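```bash
python3 -m crank '[{"tx":-60,"ty":-12,"tz":0,"turn":0},{"tx":-120,"ty":-24,"tz":0,"turn":0},{"tx":-180,"ty":-36,"tz":0,"turn":0},{"tx":-240,"ty":-50,"tz":0,"turn":0},{"tx":-300,"ty":-62,"tz":0,"turn":0}]' 60 >/dev/null
python3 -m crank '[{"tx":-60,"ty":-12,"tz":0,"turn":0},{"tx":-120,"ty":-24,"tz":0,"turn":0},{"tx":-170,"ty":-30,"tz":0,"turn":0},{"tx":-170,"ty":-30,"tz":0,"turn":0},{"tx":-170,"ty":-30,"tz":0,"turn":0}]' >/dev/null
cat > pr.py <<'E'
from h import *
np.set_printoptions(precision=4,suppress=True)
p,d,c=shot("wrist"); save("pr.png",p); W=pts(d,c); np.savez("pr.npz",W=W,p=p)
def rect(z0,z1,l,r=.06):
    m=((abs(W[...,0]-.456)<r)&(abs(W[...,1]+.4)<r)&(W[...,2]>z0)&(W[...,2]<z1)).astype(np.uint8); n,L=cv2.connectedComponents(m)
    for i in range(1,n):
        q=W[L==i]
        if len(q)>40: print(l,len(q),cv2.minAreaRect((q[:,:2]*1000).astype(np.float32)),np.median(q[:,2]))
rect(.157,.17,"handle top"); rect(.08,.088,"prongs"); rect(.088,.097,"collar"); rect(.005,.025,"stand base")
for q in("stand_slot","probe_flange","probe","stand"):
    for r in ctrl.mark_of("wrist",q)[:3]: print(q,np.round(r["xyz"],4),round(r["confidence"],2))
cv2.imwrite("pics/pr.png",cv2.cvtColor(cv2.resize(p[30:300,120:480],None,fx=2,fy=2),cv2.COLOR_RGB2BGR))
E
python3 pr.py;python3 t.py
```

```text
handle top 772 ((455.3608093261719, -401.60357666015625), (26.112394332885742, 25.862945556640625), 76.38939666748047) 0.16151500705468727
prongs 1508 ((461.31793212890625, -401.4561767578125), (71.9964370727539, 52.07024002075195), 2.6678740978240967) 0.08561975671595637
collar 318 ((455.3868713378906, -397.33428955078125), (31.278907775878906, 40.760921478271484), 87.39069366455078) 0.09199906764228696
stand base 1374 ((455.26177978515625, -401.8478698730469), (89.92700958251953, 80.06536102294922), 2.5865871906280518) 0.010864838209877797
probe_flange [ 0.5245 -0.5353  0.0214] 0.86
probe_flange [ 0.5757 -0.3438  0.0214] 0.77
probe_flange [ 0.2873 -0.4685  0.021 ] 0.77
probe [ 0.3392 -0.4201  0.0296] 0.96
probe [ 0.5954 -0.5289  0.022 ] 0.78
probe [ 0.4542 -0.3984  0.0132] 0.67
stand [ 0.4584 -0.4013  0.0055] 0.75
t 35.98 tcp [ 0.4498 -0.4513  0.2988] hd 89.25 F [-0.5  0.2 -0.2] w 59.9 g 0.0 q7 0.68
```

View pics/pr.png

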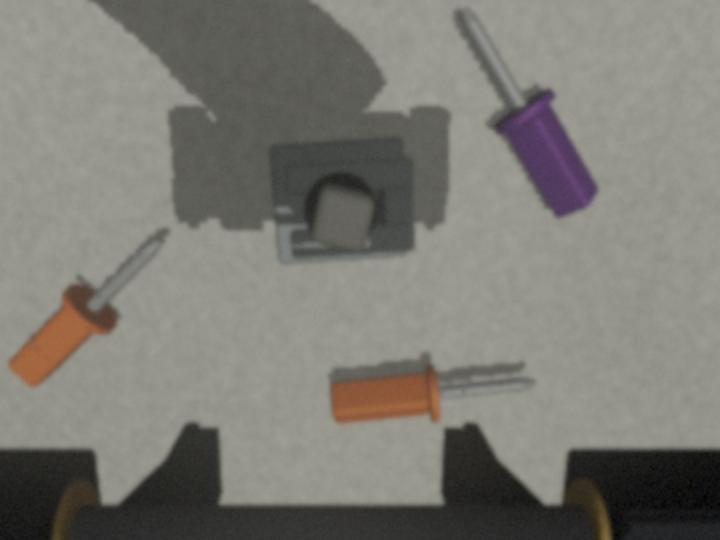

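```bash
python3 t.py .4555 -.4015 .2 76.4
```

```text
t 35.98 tcp [ 0.4498 -0.4513  0.2988] hd 89.25 F [-0.5  0.2 -0.2] w 59.9 g 0.0 q7 0.68
tx 49.9 ty 5.0 tz 98.8 turn 2.57
```

```bash
python3 -m crank '[{"tx":25,"ty":3,"tz":20,"turn":1.3},{"tx":48,"ty":5,"tz":50,"turn":2.57},{"tx":50,"ty":5,"tz":80,"turn":2.57},{"tx":50,"ty":5,"tz":90,"turn":2.57},{"tx":50,"ty":5,"tz":90,"turn":2.57}]' 60 25 >/dev/null
python3 -m crank '[{"tx":0,"ty":0,"tz":0,"turn":0},{"tx":0,"ty":0,"tz":0,"turn":0}]' >/dev/null; python3 t.py .4555 -.4015 .14 76.4
```

```text
t 36.85 tcp [ 0.4552 -0.4034  0.2095] hd 76.25 F [ 0.5 -0.3  0.4] w 60.3 g 0.0 q7 0.39
tx 1.9 ty -0.3 tz 69.5 turn -0.03
```

```bash
python3 -m crank '[{"tx":1.5,"ty":0,"tz":20,"turn":0},{"tx":1.5,"ty":0,"tz":45,"turn":0},{"tx":1.5,"ty":0,"tz":62,"turn":0},{"tx":1.5,"ty":0,"tz":69,"turn":0},{"tx":1.5,"ty":0,"tz":69,"turn":0}]' >/dev/null; python3 t.py
python3 -m crank '[{"tx":0,"ty":0,"tz":0,"turn":0},{"tx":0,"ty":0,"tz":0,"turn":0},{"tx":0,"ty":0,"tz":0,"turn":0},{"tx":0,"ty":0,"tz":0,"turn":0},{"tx":0,"ty":0,"tz":0,"turn":0}]' 0 25;python3 t.py
python3 -m crank '[{"tx":0,"ty":0,"tz":-10,"turn":0},{"tx":0,"ty":0,"tz":-25,"turn":0},{"tx":0,"ty":0,"tz":-50,"turn":0},{"tx":0,"ty":0,"tz":-90,"turn":0},{"tx":0,"ty":0,"tz":-120,"turn":0}]' 0 35; python3 t.py .6186 .077 .26 76.4
```

```text
t 37.48 tcp [ 0.4551 -0.4013  0.1392] hd 76.27 F [ 0.6 -0.2  0.6] w 60.0 g 0.0 q7 0.38
time: 38.1
position: [0.4551, -0.4013, 0.1394]
tool_rot: [2.471, 1.94, -0.0]
ft_force: [-0.9, -0.3, 0.9]
grip_width: 0.294
grip_force: 25.0
t 38.1 tcp [ 0.4551 -0.4013  0.1394] hd 76.27 F [-0.9 -0.3  0.9] w 25.6 g 25.0 q7 0.38
time: 38.72
position: [0.4555, -0.4015, 0.2623]
tool_rot: [2.469, 1.939, 0.001]
ft_force: [-0.2, -0.7, -1.4]
grip_width: 0.295
grip_force: 35.0
t 38.73 tcp [ 0.4555 -0.4015  0.2623] hd 76.28 F [-0.2 -0.7 -1.4] w 25.7 g 35.0 q7 0.4
tx 503.5 ty 44.9 tz 1.7 turn -0.02
```

```bash
python3 -m crank '[{"tx":40,"ty":4,"tz":0,"turn":0},{"tx":95,"ty":9,"tz":0,"turn":0},{"tx":150,"ty":14,"tz":0,"turn":0},{"tx":205,"ty":19,"tz":0,"turn":0},{"tx":260,"ty":24,"tz":0,"turn":0}]' >/dev/null
python3 -m crank '[{"tx":60,"ty":5,"tz":0,"turn":0},{"tx":115,"ty":10,"tz":0,"turn":0},{"tx":170,"ty":15,"tz":0,"turn":0},{"tx":215,"ty":19,"tz":0,"turn":0},{"tx":243,"ty":21,"tz":0,"turn":0}]' >/dev/null
python3 -m crank '[{"tx":0,"ty":0,"tz":0,"turn":0},{"tx":0,"ty":0,"tz":0,"turn":0}]' >/dev/null
python3 t.py .620 .0775 .205 76.4; python3 place.py
```

```text
t 40.23 tcp [0.6182 0.0756 0.2597] hd 76.22 F [-0.5  0.  -1.4] w 25.6 g 35.0 q7 -0.52
tx 2.4 ty 1.2 tz 54.7 turn -0.04
pt [0.475  0.0761 0.0833] 0.87 boss [array([482.2,  81. ]), array([16.6, 32.8]), np.float64(43.3), np.float64(0.0836)] base [array([476.3,  95.2]), array([100.1,  36.4]), np.float64(89.3), np.float64(0.0311)]
pt [0.6175 0.082  0.0664] 0.7 boss [array([621. ,  78.7]), array([24. , 24.4]), np.float64(0.2), np.float64(0.0691)] base [array([620.9,  98.8]), array([36. , 99.8]), np.float64(0.1), np.float64(0.0311)]
pt [0.57   0.0754 0.0797] 0.56 boss [array([570.3,  75. ]), array([24.3, 24.3]), np.float64(0.1), np.float64(0.0811)] base [array([570.1,  94.9]), array([ 36.2, 100. ]), np.float64(0.3), np.float64(0.0311)]
```

```bash
python3 -m crank '[{"tx":3,"ty":2,"tz":20,"turn":0},{"tx":3,"ty":2,"tz":40,"turn":0},{"tx":3,"ty":2,"tz":55,"turn":0},{"tx":3,"ty":2,"tz":61,"turn":0},{"tx":3,"ty":2,"tz":61,"turn":0}]' |sed -n 2,4p
python3 t.py .621 .0785 .1925 76.4
```

```text
position: [0.6206, 0.0791, 0.1976]
tool_rot: [-2.471, -1.94, 0.001]
ft_force: [0.1, -0.4, -1.2]
t 40.95 tcp [0.6206 0.0791 0.1976] hd 76.28 F [ 0.1 -0.4 -1.2] w 25.6 g 35.0 q7 -0.54
tx -0.5 ty 0.6 tz 5.1 turn -0.02
```

```bash
python3 -m crank '[{"tx":0,"ty":0,"tz":2,"turn":0},{"tx":0,"ty":0,"tz":3.5,"turn":0},{"tx":0,"ty":0,"tz":3.5,"turn":0}]' |sed -n 2,4p
python3 -m crank '[{"tx":0,"ty":0,"tz":1,"turn":0},{"tx":0,"ty":0,"tz":1,"turn":0}]' |sed -n 2,4p
```

```text
position: [0.6209, 0.0792, 0.1949]
tool_rot: [2.471, 1.94, 0.0]
ft_force: [0.0, 0.2, -1.0]
position: [0.6208, 0.0792, 0.1937]
tool_rot: [2.471, 1.94, -0.0]
ft_force: [-0.1, -0.6, -2.4]
```

```bash
python3 -m crank '[{"tx":0,"ty":0,"tz":1,"turn":0},{"tx":0,"ty":0,"tz":1,"turn":0}]' |sed -n 2,4p
python3 -m crank '[{"tx":0,"ty":0,"tz":0.7,"turn":0},{"tx":0,"ty":0,"tz":0.7,"turn":0}]' |sed -n 2,4p
```

```text
position: [0.6207, 0.0791, 0.1926]
tool_rot: [-2.471, -1.94, 0.0]
ft_force: [-0.7, 0.3, -1.2]
position: [0.6209, 0.0792, 0.1923]
tool_rot: [2.471, 1.94, 0.0]
ft_force: [-0.9, 0.5, 0.4]
```

```bash
python3 -m crank '[{"tx":0,"ty":0,"tz":0.5,"turn":0},{"tx":0,"ty":0,"tz":0.5,"turn":0}]' |sed -n 2,4p
python3 -m crank '[{"tx":0,"ty":0,"tz":-10,"turn":0},{"tx":0,"ty":0,"tz":-35,"turn":0},{"tx":0,"ty":0,"tz":-45,"turn":0},{"tx":0,"ty":0,"tz":-45,"turn":0}]' |sed -n 2,4p
python3 t.py .5702 .0752 .2115 76.4
```

```text
position: [0.621, 0.0793, 0.1922]
tool_rot: [2.47, 1.94, 0.001]
ft_force: [-1.9, -1.4, 3.6]
position: [0.6212, 0.0793, 0.2371]
tool_rot: [2.47, 1.94, 0.002]
ft_force: [-0.5, 0.2, -1.5]
t 42.83 tcp [0.6212 0.0793 0.2371] hd 76.28 F [-0.5  0.2 -1.5] w 25.8 g 35.0 q7 -0.53
tx -16.1 ty -48.6 tz 25.5 turn -0.02
```

```bash
python3 -m crank '[{"tx":-8,"ty":-24,"tz":0,"turn":0},{"tx":-16,"ty":-48.5,"tz":0,"turn":0},{"tx":-16,"ty":-48.5,"tz":15,"turn":0},{"tx":-16,"ty":-48.5,"tz":27,"turn":0},{"tx":-16,"ty":-48.5,"tz":27,"turn":0}]' |sed -n 2,4p
python3 -m crank '[{"tx":0,"ty":0,"tz":0,"turn":0},{"tx":0,"ty":0,"tz":0,"turn":0}]' |sed -n 2,4p; python3 t.py .5702 .0752 .2042 76.4
```

```text
position: [0.5693, 0.0748, 0.2073]
tool_rot: [-2.469, -1.939, 0.004]
ft_force: [-0.4, -0.3, -1.2]
position: [0.5704, 0.0753, 0.2097]
tool_rot: [2.471, 1.94, 0.001]
ft_force: [-0.5, 0.5, -1.7]
t 43.7 tcp [0.5704 0.0753 0.2097] hd 76.28 F [-0.5  0.5 -1.7] w 25.9 g 35.0 q7 -0.51
tx -0.2 ty -0.1 tz 5.5 turn -0.02
```

```bash
python3 -m crank '[{"tx":0,"ty":0,"tz":2,"turn":0},{"tx":0,"ty":0,"tz":4,"turn":0},{"tx":0,"ty":0,"tz":4.5,"turn":0},{"tx":0,"ty":0,"tz":4.5,"turn":0}]' |sed -n 2,4p
python3 -m crank '[{"tx":0,"ty":0,"tz":0.7,"turn":0},{"tx":0,"ty":0,"tz":0.7,"turn":0}]' |sed -n 2,4p
python3 -m crank '[{"tx":0,"ty":0,"tz":0.5,"turn":0},{"tx":0,"ty":0,"tz":0.5,"turn":0}]' |sed -n 2,4p
```

```text
position: [0.5698, 0.0751, 0.2049]
tool_rot: [2.471, 1.94, -0.0]
ft_force: [-0.5, 0.3, -0.6]
position: [0.5699, 0.0751, 0.2044]
tool_rot: [2.471, 1.94, 0.0]
ft_force: [-0.9, 0.3, -1.5]
position: [0.5701, 0.0752, 0.2043]
tool_rot: [2.471, 1.94, 0.001]
ft_force: [-0.4, -0.1, 1.9]
```

```bash
python3 -m crank '[{"tx":0,"ty":0,"tz":0.3,"turn":0},{"tx":0,"ty":0,"tz":0.3,"turn":0}]' |sed -n 2,4p
python3 -m crank '[{"tx":0,"ty":0,"tz":-10,"turn":0},{"tx":0,"ty":0,"tz":-35,"turn":0},{"tx":0,"ty":0,"tz":-45,"turn":0},{"tx":0,"ty":0,"tz":-45,"turn":0}]' |sed -n 2,4p
python3 t.py .476 .0752 .2162 76.4
```

```text
position: [0.5701, 0.0752, 0.2041]
tool_rot: [2.47, 1.94, 0.001]
ft_force: [-1.1, -0.9, 6.1]
position: [0.5702, 0.0752, 0.2489]
tool_rot: [2.47, 1.94, 0.001]
ft_force: [0.4, -0.0, -1.2]
t 45.45 tcp [0.5702 0.0752 0.2489] hd 76.28 F [ 0.4 -0.  -1.2] w 25.6 g 35.0 q7 -0.5
tx -22.4 ty -91.6 tz 32.6 turn -0.02
```

```bash
python3 -m crank '[{"tx":-8,"ty":-35,"tz":0,"turn":0},{"tx":-16,"ty":-70,"tz":0,"turn":0},{"tx":-22,"ty":-91.5,"tz":5,"turn":0},{"tx":-22,"ty":-91.5,"tz":20,"turn":0},{"tx":-22,"ty":-91.5,"tz":27,"turn":0}]' |sed -n 2,4p
python3 -m crank '[{"tx":0,"ty":0,"tz":0,"turn":0},{"tx":0,"ty":0,"tz":0,"turn":0}]' |sed -n 2,4p; python3 t.py .476 .0752 .2163 76.4
```

```text
position: [0.4755, 0.0751, 0.2198]
tool_rot: [-2.471, -1.939, 0.002]
ft_force: [0.1, -0.3, -1.7]
position: [0.4763, 0.0756, 0.2214]
tool_rot: [-2.47, -1.94, -0.0]
ft_force: [0.1, -0.7, -1.4]
t 46.33 tcp [0.4763 0.0756 0.2214] hd 76.28 F [ 0.1 -0.7 -1.4] w 26.0 g 35.0 q7 -0.43
tx -0.5 ty -0.2 tz 5.1 turn -0.02
```

```bash
python3 -m crank '[{"tx":0,"ty":0,"tz":2,"turn":0},{"tx":0,"ty":0,"tz":4,"turn":0},{"tx":0,"ty":0,"tz":4.5,"turn":0},{"tx":0,"ty":0,"tz":4.5,"turn":0}]' |sed -n 2,4p
python3 -m crank '[{"tx":0,"ty":0,"tz":0.7,"turn":0},{"tx":0,"ty":0,"tz":0.7,"turn":0}]' |sed -n 2,4p
python3 -m crank '[{"tx":0,"ty":0,"tz":0.4,"turn":0},{"tx":0,"ty":0,"tz":0.4,"turn":0}]' |sed -n 2,4p
```

```text
position: [0.4757, 0.0755, 0.217]
tool_rot: [2.471, 1.94, -0.0]
ft_force: [-0.3, -0.4, -1.1]
position: [0.4758, 0.0754, 0.2163]
tool_rot: [2.471, 1.94, 0.0]
ft_force: [-0.4, 0.5, -1.1]
position: [0.4759, 0.0755, 0.2162]
tool_rot: [2.471, 1.94, 0.0]
ft_force: [0.7, -0.8, 1.3]
```

```bash
python3 -m crank '[{"tx":0,"ty":0,"tz":0.4,"turn":0},{"tx":0,"ty":0,"tz":0.4,"turn":0}]' |sed -n 2,4p
python3 -m crank '[{"tx":0,"ty":0,"tz":-10,"turn":0},{"tx":0,"ty":0,"tz":-30,"turn":0},{"tx":0,"ty":0,"tz":-45,"turn":0},{"tx":0,"ty":0,"tz":-45,"turn":0}]' |sed -n 2,4p
python3 t.py .4551 -.4013 .26 76.3;python3 place.py
```

```text
position: [0.476, 0.0756, 0.2161]
tool_rot: [2.47, 1.94, 0.001]
ft_force: [-1.0, -0.7, 4.9]
position: [0.4765, 0.0756, 0.2616]
tool_rot: [2.47, 1.939, 0.003]
ft_force: [-0.0, 0.1, -1.3]
t 48.08 tcp [0.4765 0.0756 0.2616] hd 76.27 F [-0.   0.1 -1.3] w 25.7 g 35.0 q7 -0.42
tx -468.4 ty 92.4 tz 1.6 turn -0.01
pt [0.5718 0.0757 0.0801] 0.93 boss [array([569.9,  75.1]), array([24.1, 24.1]), np.float64(0.4), np.float64(0.081)] base [array([570. ,  94.9]), array([ 36.3, 100.2]), np.float64(0.2), np.float64(0.031)]
pt [0.4743 0.0771 0.0915] 0.7 boss [array([476.1,  75.5]), array([23.9, 24. ]), np.float64(88.8), np.float64(0.0932)] base [array([476.1,  95.2]), array([100. ,  35.9]), np.float64(89.4), np.float64(0.0311)]
pt [0.6218 0.0786 0.0678] 0.64 boss [array([621. ,  78.9]), array([24.4, 24.6]), np.float64(88.8), np.float64(0.0689)] base [array([621. ,  98.9]), array([36.6, 99.9]), np.float64(0.2), np.float64(0.0309)]
```

```bash
python3 -m crank '[{"tx":-40,"ty":8,"tz":0,"turn":0},{"tx":-90,"ty":18,"tz":0,"turn":0},{"tx":-145,"ty":29,"tz":0,"turn":0},{"tx":-200,"ty":39,"tz":0,"turn":0},{"tx":-255,"ty":50,"tz":0,"turn":0}]' >/dev/null
python3 -m crank '[{"tx":-55,"ty":11,"tz":0,"turn":0},{"tx":-110,"ty":22,"tz":0,"turn":0},{"tx":-160,"ty":32,"tz":0,"turn":0},{"tx":-200,"ty":40,"tz":0,"turn":0},{"tx":-213,"ty":42,"tz":0,"turn":0}]' >/dev/null
python3 -m crank '[{"tx":0,"ty":0,"tz":0,"turn":0},{"tx":0,"ty":0,"tz":0,"turn":0}]' >/dev/null; python3 t.py .4551 -.4013 .165 76.3
```

```text
t 49.67 tcp [ 0.4549 -0.3989  0.2603] hd 76.42 F [-0.4 -0.3 -1.9] w 25.5 g 35.0 q7 0.41
tx -2.4 ty 0.8 tz 95.3 turn 0.02
```

```bash
python3 -m crank '[{"tx":-2.4,"ty":0.8,"tz":20,"turn":0},{"tx":-2.4,"ty":0.8,"tz":50,"turn":0},{"tx":-2.4,"ty":0.8,"tz":80,"turn":0},{"tx":-2.4,"ty":0.8,"tz":95,"turn":0},{"tx":-2.4,"ty":0.8,"tz":95,"turn":0}]' |sed -n 2,4p
python3 -m crank '[{"tx":0,"ty":0,"tz":0,"turn":0},{"tx":0,"ty":0,"tz":0,"turn":0}]' >/dev/null; python3 t.py .4551 -.4013 .14 76.3
```

```text
position: [0.4537, -0.4025, 0.164]
tool_rot: [-2.468, -1.939, 0.001]
ft_force: [-0.6, -0.1, -1.6]
t 50.55 tcp [ 0.455  -0.404   0.1669] hd 76.28 F [-0.6 -0.4 -1.1] w 25.7 g 35.0 q7 0.41
tx 2.7 ty -0.6 tz 26.9 turn -0.00
```

```bash
python3 -m crank '[{"tx":2.5,"ty":-0.5,"tz":8,"turn":0},{"tx":2.5,"ty":-0.5,"tz":18,"turn":0},{"tx":2.5,"ty":-0.5,"tz":25,"turn":0},{"tx":2.5,"ty":-0.5,"tz":25.5,"turn":0},{"tx":2.5,"ty":-0.5,"tz":25.5,"turn":0}]' |sed -n 2,4p
python3 -m crank '[{"tx":0,"ty":0,"tz":0.5,"turn":0},{"tx":0,"ty":0,"tz":1,"turn":0},{"tx":0,"ty":0,"tz":1,"turn":0}]'|sed -n 2,4p;  python3 t.py .4551 -.4013 .1393 76.3
```

```text
position: [0.4543, -0.4009, 0.1397]
tool_rot: [-2.471, -1.94, 0.0]
ft_force: [0.4, 0.3, -1.1]
position: [0.4545, -0.401, 0.1393]
tool_rot: [2.471, 1.94, -0.0]
ft_force: [-0.6, -0.1, 0.2]
t 51.55 tcp [ 0.4545 -0.401   0.1393] hd 76.27 F [-0.6 -0.1  0.2] w 25.8 g 35.0 q7 0.4
tx -0.1 ty 0.7 tz 0.0 turn -0.01
```

Seated; release and rise, then look.

```bash
python3 -m crank '[{"tx":0,"ty":0,"tz":0,"turn":0},{"tx":0,"ty":0,"tz":0,"turn":0},{"tx":0,"ty":0,"tz":0,"turn":0},{"tx":0,"ty":0,"tz":0,"turn":0}]' 60 |sed -n 2,5p
python3 -m crank '[{"tx":0,"ty":0,"tz":-15,"turn":0},{"tx":0,"ty":0,"tz":-50,"turn":0},{"tx":0,"ty":0,"tz":-100,"turn":0},{"tx":-30,"ty":0,"tz":-150,"turn":0},{"tx":-70,"ty":0,"tz":-160,"turn":0}]' >/dev/null
python3 -m crank '[{"tx":0,"ty":0,"tz":0,"turn":0},{"tx":0,"ty":0,"tz":0,"turn":0},{"tx":0,"ty":0,"tz":0,"turn":0}]' >/dev/null; python3 pr.py|head -5; python3 t.py
python3 - <<'E'
from h import *
p,d,c=shot("side"); save("fin.png",cv2.resize(p[70:370,140:420],None,fx=2,fy=2))
E
```

```text
position: [0.4544, -0.401, 0.139]
tool_rot: [2.471, 1.94, -0.0]
ft_force: [0.1, -0.3, 0.5]
grip_width: 0.645
handle top 790 ((454.5565490722656, -401.365234375), (24.775896072387695, 24.92588996887207), 76.35481262207031) 0.1615275151687261
prongs 1617 ((461.241943359375, -401.44708251953125), (72.04468536376953, 52.07044982910156), 2.5929207801818848) 0.08565064320441201
collar 293 ((455.54248046875, -397.3885192871094), (33.08781814575195, 41.14879608154297), 76.28305053710938) 0.09198841512813893
collar 42 ((450.0437316894531, -419.8718566894531), (2.399038553237915, 19.129108428955078), 76.29067993164062) 0.09189522321731977
stand base 1344 ((455.1426086425781, -401.86846923828125), (89.73223876953125, 80.2479019165039), 2.5420470237731934) 0.010882307205584918
t 53.3 tcp [ 0.4381 -0.4684  0.299 ] hd 76.32 F [-0.1  0.5  0.7] w 59.7 g 0.0 q7 0.52
```

View pics/fin.png

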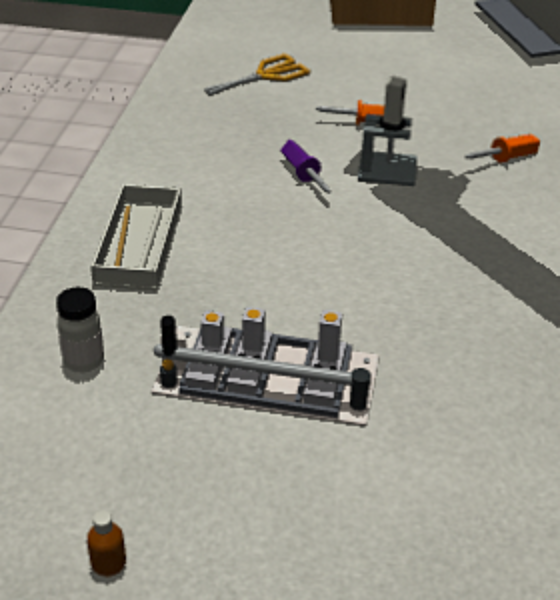

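The picture shows the probe upright in its fork at (395,100), the bar shut from (168,335) to (358,385), the three blocks in their bays, and the bystanders where they were.

```bash
python3 -c "
from bench import ctrl
print(ctrl.close_job())"
```

```text
the job is handed in; nothing more can be done
None
```

The job is handed in, with no verdict returned: the three blocks present (block_1 was absent) are in their bays, bosses away from the bar, the bar is against its stop, the points were touched shortest to tallest at roughly 5–7 N, the probe is back upright in its fork, and the orange and purple look-alikes toppled by 3.6 s while I was nowhere near them.

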